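# Put the stir bars away in the D-shaped pot

## Task

Put the six washed stir bars away: pour them all from the glass beaker into the open D-shaped aluminium pot and stand the empty beaker upright on the worktop again. Then close the pot with its lid, turned so that its flat matches the pot's flat and it drops fully home. Leave the tweezers, pen, timer, stopper and spatula lying about where they are.

Things in the scene. Friction and masses are not known exactly. Their poses are not given: they have to be found in the camera images.
- pot: open D-shaped storage pot of bare aluminium, loose, 0.45 kg. Origin at the middle of the round part on the underside, z up. Round wall of inner radius 42 mm about the origin, cut off by a flat wall whose inside lies 28 mm from the origin along the pot's +x; walls 3 mm thick, floor 4 mm thick, 56 mm tall
- pot_mouth (a point): the middle of the pot's mouth, level with its rim: 7 mm from the pot's axis along its -x, 56 mm above the worktop; the mouth is 70 mm along pot x and 84 mm along pot y
- lid_handle (a point): centre of the handle of the pot's D-shaped aluminium lid: a black bar 12 mm thick (along x), 44 mm long (along y), 30 mm tall, on the middle of the lid, its foot 15 mm below this point. Axes: z up, +x towards the lid's flat side. Lid fully home: this point lies on the pot's axis, 75 mm above the pot's underside
- lid: the same lid (0.11 kg), origin at the middle of the plug's underside, 28 mm below the handle's centre; stands on its plug. Plug: D of radius 39.5 mm, flat 25.5 mm from the axis, 9 mm deep, bevelled below (2.5 mm clearance all round in the mouth). Flange: D of radius 45 mm, 4 mm thick, rests on the pot's rim. Goes in only with lid +x along pot +x
- beaker_mid (a point): centre, half-way up (34 mm), of the clear glass beaker that holds the stir bars: 68 mm tall, 49 mm across outside at the foot, 55 mm at the rim, small spout at one side, walls about 3 mm; 0.075 kg, stiff, open at the top, z up along its axis. Six bars lie loose in its lower half. Another, smaller and empty, plastic beaker stands at the back
- bar1_mid (a point): centre of stir bar 1 of six equal ones: white smooth, slippery plastic rod, 28 mm long (its y), 10 mm thick, 12 g, in the beaker at the start
- bar2_mid (a point): centre of stir bar 2 of six equal ones: white smooth, slippery plastic rod, 28 mm long (its y), 10 mm thick, 12 g, in the beaker at the start
- bar3_mid (a point): centre of stir bar 3 of six equal ones: white smooth, slippery plastic rod, 28 mm long (its y), 10 mm thick, 12 g, in the beaker at the start
- bar4_mid (a point): centre of stir bar 4 of six equal ones: white smooth, slippery plastic rod, 28 mm long (its y), 10 mm thick, 12 g, in the beaker at the start
- bar5_mid (a point): centre of stir bar 5 of six equal ones: white smooth, slippery plastic rod, 28 mm long (its y), 10 mm thick, 12 g, in the beaker at the start
- bar6_mid (a point): centre of stir bar 6 of six equal ones: white smooth, slippery plastic rod, 28 mm long (its y), 10 mm thick, 12 g, in the beaker at the start
- tweezers: steel tweezers, 120 mm long, lying on the worktop; a bystander, origin under its middle
- pen: blue pen, 140 mm long, lying on the worktop; a bystander, origin under its middle
- timer: small white bench timer, 50 x 60 x 16 mm, lying on the worktop; a bystander, origin under its middle
- stopper: rubber stopper, 29 mm across, 26 mm tall; a bystander, origin under its middle
- spatula: thin steel spatula with a blue middle, 168 mm long, lying in front; a bystander, origin under its middle
There are look-alikes about, which are no part of the job. Leave any yellow look-alike of the lid alone.

How it is judged:
By the outcome, as a careful person would: the job done as asked, in the order asked, and still so for the second after the job is handed in, with the robot touching nothing.
It also fails if it takes over 72 s, if anything falls off the work surface, if the arm or the gripper's body presses on something with over 40 N, if the wrist force passes 120 N, or if a joint passes its speed limit or range.

## Robot

A 6-joint arm with a two-finger parallel gripper is mounted at the origin on a cart in front of the work surface, level with it; the furniture and walls round the work are solid. World frame = base frame: x ahead of the robot, y to its left, z up, the work surface at z = 0. Lengths are in m, angles in rad, forces in N, time in s.
With the tool pointing down it reaches from about 0.3 to 0.875 m from the base axis. Payload 6.4 kg.
Tool frame: the origin (TCP) lies at the very end of the fingers, on their centre line; the grasp point (between the pads) lies grip_point_offset behind it (grip_point_offset is the distance from the TCP to the grasp point, in m); y points along the fingers, x is the direction in which the jaws open and shut, and the axes are right-handed (so a half turn about y gives the same grasp; the last joint's range is limited). The gripper opens to 85 mm and grips with 20 to 120 N. Pads are 22 mm wide; open, the fingers measure 114 mm over their backs; the gripper's body (76 mm by 85 mm) begins 54 mm behind the grasp point. The pads swing forward as they close: fully open they stand 13 mm farther back than shut.
Start: joints at [0.916, 0.181, 1.607, -0, 1.354, -0.206], TCP at [0.249, 0.518, 0.197] pointing down, gripper open.
Joint ranges: [-2.99, 2.99], [-0.89, 2.07], [0.3, 2.58], [-1.14, 4.28], [0, 2.63], [-3.12, 3.12]. Speed limits (rad/s): [2.57, 2.57, 3.01, 3.14, 3.14, 3.14].

## Interface

Orientations are given as a unit quaternion [w, x, y, z].
In Python, from bench import get_obs, camera, camera_model, hand_in, grip_point_offset gives the robot as it stands.
- The arm moves only by the shell command python3 -m jog 'ROWS'. ROWS is JSON, a list of rows, each a list of 7 numbers: the shift along the tool's x, y, z in mm, then the turn, a rotation vector about the tool's x, y, z in degrees, then the gripper's target within -1 to 1 (shut at 1, half-way at 0, fully open at -1). In form: [[x, y, z, ax, ay, az, grip], ...]. A call has 1 to 8 rows; each row shifts and turns the commanded pose from where the row before left it, along the tool's axes as they then stand; what a row does not reach is not made up. A row lasts 1/12 s, in which the tool goes at most 41.7 mm and 7.16 degrees, less where a joint would pass 70% of its speed; a pose out of reach is approached as far as the arm can. A call is refused whole if a number of a shift passes 41.7 or a number of a turn 7.16, either way. A call with a gripper value outside its range is refused whole. The fingers move at their own pace and stop on an object; the grip force is fixed at half the most. Time passes only in rows, so rows that do not move let the fingers close. It gives the time, the measured TCP pose, the force and the opening at its end, in the units of the state.
- get_obs(): the state, without advancing time (a new reading comes with each control period).
- camera(name): name is "side" or "top"; returns the picture (400x640x3 uint8, blue, green, red); there is no depth.
- camera_model(name): a dict with "K" (3x3 intrinsics, pixels), "distortion" ([k1, k2, p1, p2, k3] as OpenCV has them; the pictures are not rectified), "pose" (4x4, takes a point from camera to world coordinates). Camera axes: x right, y down, z forward; pixel columns grow to the right and rows downward; lengths in m; the calibration is good to about 2 mm. A picture is of the moment at which its call begins. camera_model takes no time and is no camera call.
- hand_in(): hands the job in, once; it reports no verdict.
The state is a dict: "time_s": time; "q": joint angles; "dq": joint speeds; "joint_efforts": joint torques, N m; "eef_pos": TCP position; "eef_rot": TCP orientation; "wrist_force": force on the tool from outside, world axes, zero at the start; "torque": the same for the moment, N m; "opening": opening from 0.0 (shut) to 1.0 (fully open).
Only numpy, scipy, OpenCV 4.12 (cv2) and the standard library are available. Lean on these libraries where they do the work, as an engineer would, in place of code of your own. Each camera call takes 0.05 s, during which the arm holds its last target.

## Working session

There is one attempt and no reset: what is moved stays moved. The work goes in short steps, Python scripts to look and compute and a shell command to move; the robot and the scene stay as the last step left them, time stands still between calls to the robot, and variables do not carry over. Pictures are saved under pics/ and viewed, and the job is handed in when it is done.

```bash
mkdir -p pics; ls; python3 - <<'E'
from bench import *
import cv2
print(get_obs()); print(grip_point_offset)
for n in("side","top"):
    cv2.imwrite(f"pics/{n}0.png",camera(n)); print(camera_model(n))
E
```

```text
pics
{'time_s': 0.0, 'q': array([ 9.15705209e-01,  1.81550398e-01,  1.60800140e+00,  2.81525147e-05,
        1.35376873e+00, -2.06297317e-01]), 'dq': array([-0.00079946,  0.00022335, -0.00222478, -0.00047739,  0.00032462,
        0.00058975]), 'joint_efforts': array([ 1.91892890e-03, -4.44872510e+01, -3.51342559e+01, -2.22180297e-04,
        9.00254556e-03,  4.44660066e-05]), 'eef_pos': array([0.24908312, 0.51758772, 0.19598212]), 'eef_rot': array([-0.59852132,  0.59892743,  0.37562683, -0.37677931]), 'wrist_force': array([ 0.09414144, -1.09621529, -0.24627742]), 'torque': array([ 0.02594028, -0.0359233 ,  0.02804628]), 'opening': 1.001111518559463}
0.0187
{'K': array([[445.58320941,   0.        , 312.44953149],
       [  0.        , 445.58320941, 199.98087535],
       [  0.        ,   0.        ,   1.        ]]), 'distortion': array([-0.02489814,  0.        ,  0.        ,  0.        ,  0.        ]), 'pose': array([[-0.98894107, -0.09521434,  0.11370923,  0.37977067],
       [-0.14809705,  0.59301746, -0.79145282,  0.8415314 ],
       [ 0.0079261 , -0.7995402 , -0.60056028,  0.65497956],
       [ 0.        ,  0.        ,  0.        ,  1.        ]])}
{'K': array([[413.82117086,   0.        , 325.43583779],
       [  0.        , 413.82117086, 204.42044901],
       [  0.        ,   0.        ,   1.        ]]), 'distortion': array([0.01590169, 0.        , 0.        , 0.        , 0.        ]), 'pose': array([[ 4.84468604e-02, -9.77630173e-01,  2.04675712e-01,
         3.14988429e-01],
       [-9.98825461e-01, -4.72597134e-02,  1.06873251e-02,
         6.55536671e-02],
       [-7.75336001e-04, -2.04953080e-01, -9.78771492e-01,
         1.05281980e+00],
       [ 0.00000000e+00,  0.00000000e+00,  0.00000000e+00,
         1.00000000e+00]])}
```

View pics/side0.png

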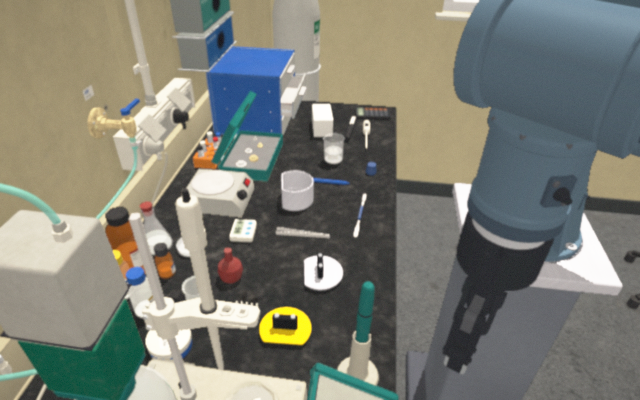

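View pics/top0.png

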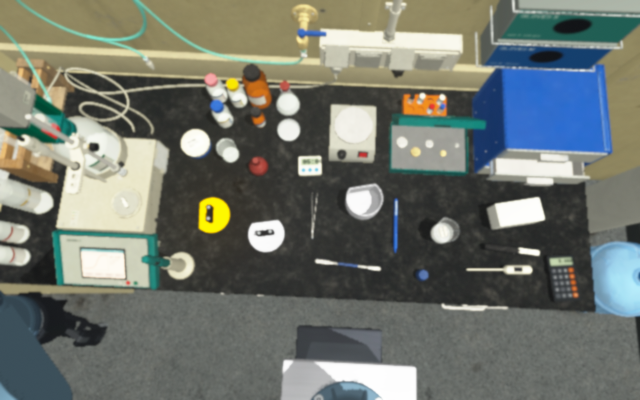

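The top view shows the pot near (364,203), lid near (266,236), glass beaker near (445,231) and the yellow look-alike at (212,215). I'll enlarge those areas.

```bash
cat > h.py <<'E'
import numpy as np, cv2
from bench import *
from scipy.spatial.transform import Rotation as R
def ray(n,uv):
    m=camera_model(n);p=cv2.undistortPoints(np.array([[uv]],float),m["K"],np.array(m["distortion"])).ravel()
    T=m["pose"];return T[:3,3],T[:3,:3]@np.r_[p,1]
def px(n,uv,z):
    o,d=ray(n,uv);return o+d*(z-o[2])/d[2]
def proj(n,P):
    m=camera_model(n);T=np.linalg.inv(m["pose"])
    return cv2.projectPoints(np.atleast_2d(P).astype(float),cv2.Rodrigues(T[:3,:3])[0],T[:3,3],m["K"],np.array(m["distortion"]))[0][:,0]
def crop(img,name,x0,y0,x1,y1,s):
    cv2.imwrite(name,cv2.resize(img[y0:y1,x0:x1],None,fx=s,fy=s,interpolation=cv2.INTER_CUBIC))
def tri(a,b):
    (o,d),(p,e)=a,b
    s=np.linalg.lstsq(np.c_[d,-e],p-o,rcond=None)[0];A=o+s[0]*d;B=p+s[1]*e
    return (A+B)/2,np.linalg.norm(A-B)
E
python3 - <<'E'
from h import *
t=cv2.imread("pics/top0.png");s=cv2.imread("pics/side0.png")
a=[cv2.resize(t[y-33:y+33,x-33:x+33],(396,396),interpolation=cv2.INTER_CUBIC) for x,y in((364,203),(266,236))]
cv2.imwrite("pics/ta.png",np.hstack(a))
a=[cv2.resize(s[y-33:y+33,x-33:x+33],(396,396),interpolation=cv2.INTER_CUBIC) for x,y in((297,190),(322,272))]
cv2.imwrite("pics/sa.png",np.hstack(a))
a=[cv2.resize(i[y-33:y+33,x-33:x+33],(396,396),interpolation=cv2.INTER_CUBIC) for i,x,y in((t,445,231),(s,334,150))]
cv2.imwrite("pics/ba.png",np.hstack(a))
E
```

```text
(no output)
```

View pics/ta.png

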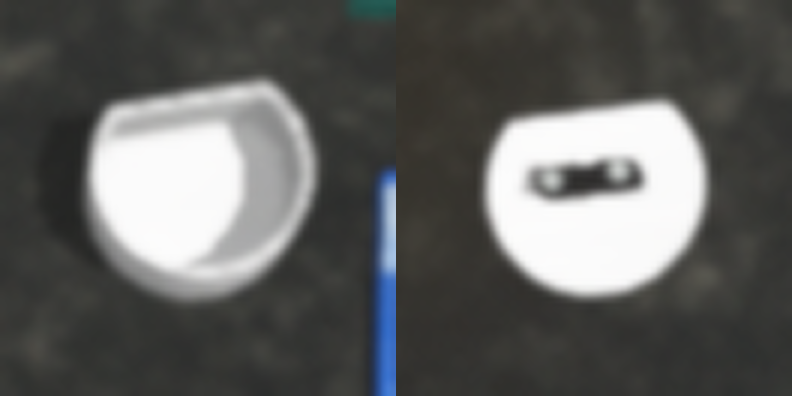

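View pics/sa.png

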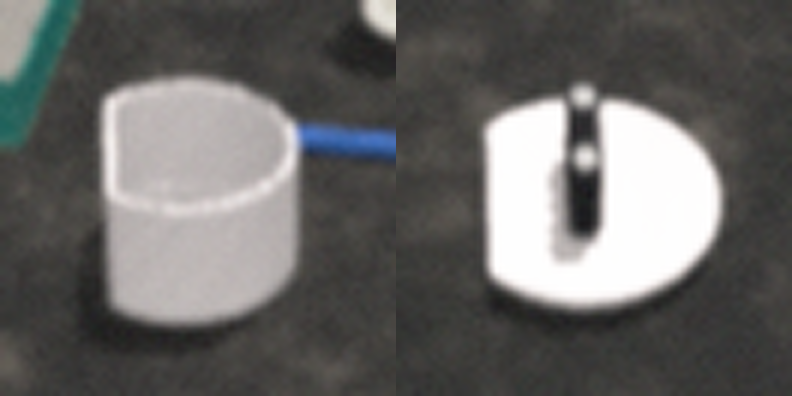

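View pics/ba.png

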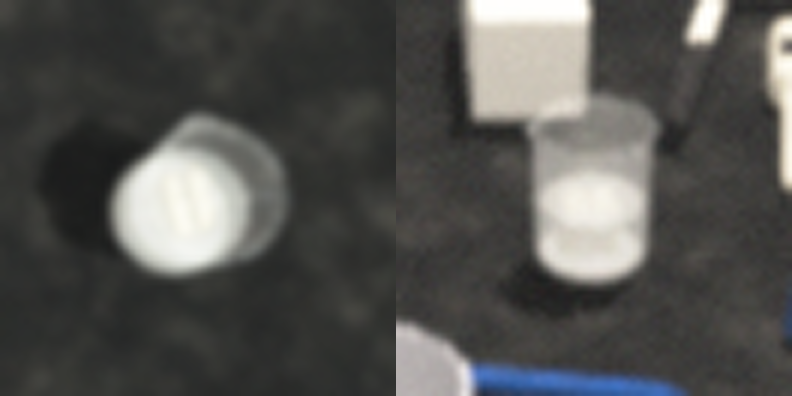

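```bash
cat >> h.py <<'E'
from scipy.optimize import least_squares
th=np.linspace(0,2*np.pi,180,endpoint=False);U=np.c_[np.cos(th),np.sin(th)]
def D(r,f,z):
    a0=np.arccos(f/r);a=np.linspace(a0,2*np.pi-a0,90);return np.c_[r*np.cos(a),r*np.sin(a),0*a+z]
def circ(r,z): 
    a=np.linspace(0,2*np.pi,90);return np.c_[r*np.cos(a),r*np.sin(a),0*a+z]
POT=np.r_[D(.045,.031,0),D(.045,.031,.056)]
LID=np.r_[D(.045,.031,.009),D(.045,.031,.013)]
BKR=np.r_[circ(.0245,0),circ(.0275,.068)]
def hull(img,uv,thr,w=33,k=8,dbg=None):
    x,y=uv;c=cv2.resize(img[y-w:y+w,x-w:x+w],None,fx=k,fy=k,interpolation=cv2.INTER_CUBIC).astype(int)
    m=((c.mean(2)>thr)&(c.max(2)-c.min(2)<40)).astype(np.uint8)
    m=cv2.morphologyEx(m,cv2.MORPH_OPEN,np.ones((9,9)))
    n,l,s,ce=cv2.connectedComponentsWithStats(m)
    i=1+np.argmax(s[1:,4]);P=np.argwhere(l==i)[:,::-1]
    P=cv2.convexHull(P.astype(np.int32))[:,0]
    if dbg: cv2.imwrite(dbg,cv2.polylines(c.astype(np.uint8),[P],True,(0,0,255)))
    return (P+.5)/k-.5+np.array([x-w,y-w])
def fit(obs,model,x0,yaw=True):
    def f(p):
        r=[]
        c,s=np.cos(p[2]),np.sin(p[2]);W=model@np.array([[c,s,0],[-s,c,0],[0,0,1]])+np.r_[p[:2],0]
        for n,h in obs.items():
            r.append((proj(n,W)@U.T).max(0)-(h@U.T).max(0))
        r=np.concatenate(r)
        return r if yaw else np.r_[r,p[2]*100]
    s=least_squares(f,x0,x_scale=[.01,.01,.1],diff_step=1e-4,loss='soft_l1');return s.x,np.abs(f(s.x)).mean()
E
python3 - <<'E'
from h import *
t=cv2.imread("pics/top0.png");s=cv2.imread("pics/side0.png")
for nm,M,a,b,th_ in (("pot",POT,(364,203),(297,190),85),("lid",LID,(266,236),(322,272),130),("bkr",BKR,(445,231),(334,152),75)):
    ha=hull(t,a,th_,dbg=f"pics/d_{nm}t.png");hb=hull(s,b,th_,dbg=f"pics/d_{nm}s.png",w=26 if nm=="bkr" else 33)
    x0=np.r_[px("top",ha.mean(0),.03)[:2],0.05]
    for o in ({"top":ha},{"side":hb},{"top":ha,"side":hb}): print(nm,list(o),*fit(o,M,x0,nm!="bkr"))
a=[cv2.resize(cv2.imread(f"pics/d_{n}{c}.png"),(260,260)) for n in("pot","lid","bkr") for c in "ts"]
cv2.imwrite("pics/dd.png",np.vstack([np.hstack(a[::2]),np.hstack(a[1::2])]))
E
```

```text
pot ['top'] [ 0.54646282 -0.0193134   0.21090352] 0.8951105388032127
pot ['side'] [ 0.54732439 -0.01885725  0.25220506] 0.7738188753038451
pot ['top', 'side'] [ 0.54698102 -0.0191071   0.23368364] 0.8374233808569692
lid ['top'] [0.45014442 0.2239758  0.18124523] 0.6659751430509379
lid ['side'] [0.45238658 0.22387679 0.194923  ] 0.4035302849137922
lid ['top', 'side'] [0.45166163 0.22394621 0.19084703] 0.5516981479342832
bkr ['top'] [ 4.74083949e-01 -2.18969903e-01 -2.19776512e-04] 0.9310733775967728
bkr ['side'] [ 4.78815059e-01 -2.25482568e-01  2.78881017e-05] 4.836502738300284
bkr ['top', 'side'] [ 4.75140952e-01 -2.19267886e-01 -2.79552097e-04] 2.862836516667529
```

View pics/dd.png

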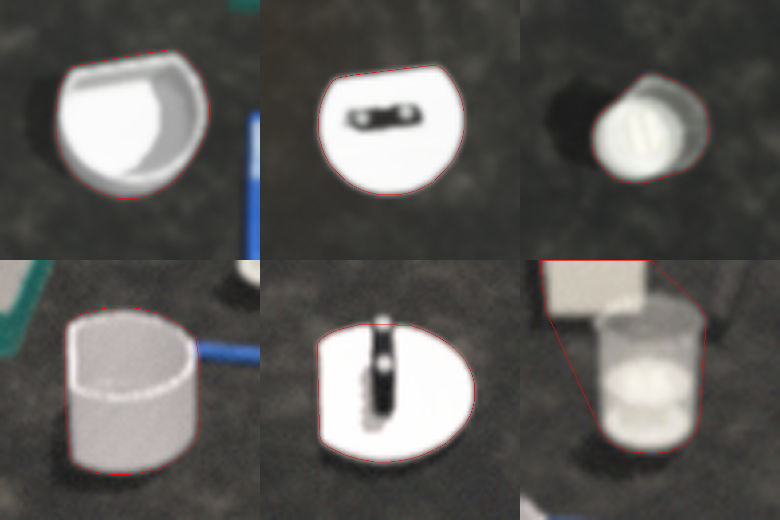

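```bash
python3 - <<'E'
from h import *
t=cv2.imread("pics/top0.png");s=cv2.imread("pics/side0.png")
import h
def fitb(obs,M,x0,yaw=True):
    def f(p):
        c,sn=np.cos(p[2]),np.sin(p[2]);W=M@np.array([[c,sn,0],[-sn,c,0],[0,0,1]])+np.r_[p[:2],0]
        r=np.concatenate([(proj(n,W)@U.T).max(0)+p[3+i]-(q@U.T).max(0) for i,(n,q) in enumerate(obs.items())])
        return r if yaw else np.r_[r,p[2]*100]
    s=least_squares(f,list(x0)+[0]*2,x_scale=[.01,.01,.1,1,1],diff_step=1e-4,loss='soft_l1');return s.x.round(4),np.abs(f(s.x)).mean().round(2)
for nm,M,a,b,th_ in (("pot",POT,(364,203),(297,190),85),("lid",LID,(266,236),(322,272),130)):
    ha=hull(t,a,th_);hb=hull(s,b,th_)
    x0=np.r_[px("top",ha.mean(0),.03)[:2],0.2]
    for o in ({"top":ha},{"side":hb},{"top":ha,"side":hb}): print(nm,list(o),*fitb(o,M,x0))
ha=hull(t,(445,231),75); print("bkr",fitb({"top":ha},BKR,[.474,-.219,0],False))
# beaker side overlay
im=cv2.resize(s[115:185,300:370],None,fx=8,fy=8,interpolation=cv2.INTER_CUBIC)
for p,col in(([.474,-.219],(0,0,255)),):
  for z,r in((0,.0245),(.068,.0275)):
    q=((proj("side",circ(r,z)+np.r_[p,0])-[300,115]+.5)*8).astype(np.int32);cv2.polylines(im,[q],True,col)
im2=cv2.resize(t[195:265,410:480],None,fx=8,fy=8,interpolation=cv2.INTER_CUBIC)
for z,r in((0,.0245),(.068,.0275)):
    q=((proj("top",circ(r,z)+np.r_[p,0])-[410,195]+.5)*8).astype(np.int32);cv2.polylines(im2,[q],True,col)
cv2.imwrite("pics/bo.png",cv2.resize(np.hstack([im,im2]),(800,400)))
o=get_obs();print(R.from_quat(o["eef_rot"],scalar_first=True).as_matrix().round(3))
for n,uv in(("pen",(395,224)),("stopper",(422,273)),("tweez",(314,215)),("spat",(348,265)),("spatR",(380,268)),("edge",(350,293)),("yellow",(212,215)),("box",(516,212)),("timer",(310,166))): print(n,px("top",uv,0.01).round(3))
E
```

```text
pot ['top'] [ 0.5465 -0.0192  0.2139  0.8939  0.    ] 0.12
pot ['side'] [ 0.5475 -0.0197  0.2345  0.7874  0.    ] 0.14
pot ['top', 'side'] [ 0.547  -0.0193  0.2301  0.8965  0.7761] 0.18
lid ['top'] [0.4502 0.224  0.1808 0.6662 0.    ] 0.07
lid ['side'] [0.4524 0.2237 0.1921 0.4074 0.    ] 0.12
lid ['top', 'side'] [0.4516 0.2239 0.1914 0.6792 0.3957] 0.31
bkr (array([ 4.743e-01, -2.188e-01, -2.000e-04,  9.100e-01,  0.000e+00]), np.float64(0.36))
[[ 0.434 -0.001 -0.901]
 [ 0.901 -0.001  0.434]
 [-0.002 -1.     0.   ]]
pen [ 0.491 -0.103  0.01 ]
stopper [ 0.371 -0.171  0.01 ]
tweez [0.504 0.105 0.01 ]
spat [0.381 0.013 0.01 ]
spatR [ 0.378 -0.067  0.01 ]
edge [0.313 0.006 0.01 ]
yellow [0.491 0.365 0.01 ]
box [ 0.537 -0.41   0.01 ]
timer [0.634 0.122 0.01 ]
```

View pics/bo.png

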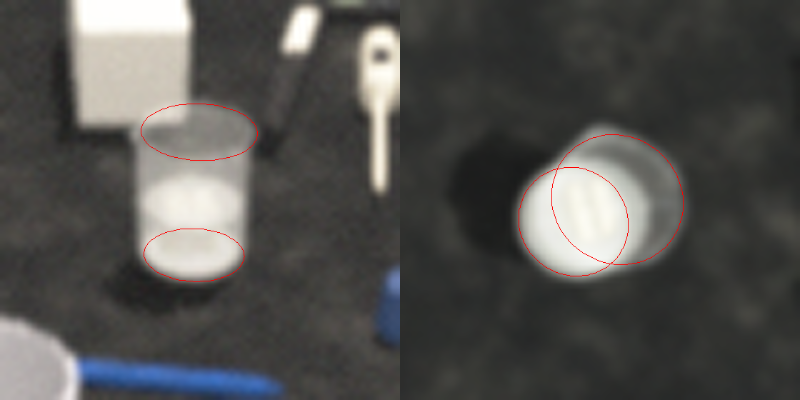

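The fits are good, with residuals of about 0.2 px: pot (0.547, -0.019) at yaw 0.22, lid (0.451, 0.224) at yaw 0.19, beaker (0.475, -0.219). The stopper lies on the radial line in front of the beaker, so I'll keep the gripper body high there. Moving up first.

```bash
cat >> h.py <<'E'
np.set_printoptions(suppress=True,precision=3)
def pose():
    o=get_obs();return o["eef_pos"],R.from_quat(o["eef_rot"],scalar_first=True).as_matrix(),o
def frame(az,dec,roll=0):
    "tool x to the right, y forward at azimuth az and dec deg below horizontal, then roll about tool y"
    a,d=np.radians([az,dec]);y=np.array([np.cos(a)*np.cos(d),np.sin(a)*np.cos(d),-np.sin(d)]);x=np.array([np.sin(a),-np.cos(a),0])
    return np.c_[x,y,np.cross(x,y)]@R.from_euler('y',roll,degrees=True).as_matrix()
def plan(pt,Rt,n,p=None,R0=None,sweep=False,frac=(0,1)):
    if p is None: p,R0,_=pose()
    rv=R.from_matrix(R0.T@Rt).as_rotvec()
    if sweep:
        pol=lambda q:np.array([np.hypot(q[0],q[1]),np.arctan2(q[1],q[0]),q[2]])
    rows=[]
    P=lambda t:(p+(pt-p)*t) if not sweep else (lambda w:np.array([w[0]*np.cos(w[1]),w[0]*np.sin(w[1]),w[2]]))(pol(p)+(pol(pt)-pol(p))*t)
    Q=lambda t:R0@R.from_rotvec(rv*t).as_matrix()
    for k in range(n):
        a,b=k/n,(k+1)/n
        rows.append(np.r_[Q(a).T@(P(b)-P(a))*1000,np.degrees(rv/n)])
    print(n,"rows; total turn",np.degrees(rv)); print(np.array(rows).round(1).tolist())
E
python3 -m jog '[[0,-40,0,0,0,0,-1],[0,-40,0,0,0,0,-1],[0,-40,0,0,0,0,-1],[0,-40,0,0,0,0,-1],[0,0,0,0,0,0,-1]]'
python3 - <<'E'
from h import *
p,r,o=pose();print(p,r,o["q"],o["time_s"])
plan(np.array([.40,0.15,.33]),frame(10,80),14,sweep=True)
E
```

```text
time_s: 0.52
eef_pos: [0.2513, 0.5205, 0.3666]
eef_rot: [0.6, -0.597, -0.381, 0.372]
wrist_force: [0.5, 0.4, 0.8]
opening: 0.998
[0.251 0.521 0.367] [[ 0.434  0.009 -0.901]
 [ 0.901  0.011  0.434]
 [ 0.014 -1.    -0.003]] [ 0.916  0.092  1.372  0.     1.664 -0.206] 0.5167
14 rows; total turn [  3.119 143.832 -12.052]
[[-11.7, 2.5, -30.9, 0.2, 10.3, -0.9], [-7.8, 2.2, -31.5, 0.2, 10.3, -0.9], [-4.0, 2.0, -31.7, 0.2, 10.3, -0.9], [-0.3, 1.7, -31.4, 0.2, 10.3, -0.9], [3.4, 1.5, -30.7, 0.2, 10.3, -0.9], [6.8, 1.4, -29.5, 0.2, 10.3, -0.9], [10.0, 1.3, -28.0, 0.2, 10.3, -0.9], [13.0, 1.2, -26.2, 0.2, 10.3, -0.9], [15.7, 1.1, -24.0, 0.2, 10.3, -0.9], [18.0, 1.1, -21.6, 0.2, 10.3, -0.9], [20.0, 1.1, -19.0, 0.2, 10.3, -0.9], [21.7, 1.1, -16.2, 0.2, 10.3, -0.9], [22.9, 1.2, -13.3, 0.2, 10.3, -0.9], [23.8, 1.3, -10.4, 0.2, 10.3, -0.9]]
```

```bash
python3 - <<'E'
from h import *
G=frame(-30,30);g=np.array([.476,-.219,.045])+.021*G[:,1]
h=g-.09*G[:,1]+[0,0,.1]; print(g,h)
p,r,o=pose()
# two-stage turn: about tool y first (swing) then tilt
y90=frame(-30,90)
print(R.from_matrix(r.T@y90).as_rotvec(degrees=True))
plan(h+[0,0,.08],y90,26,sweep=True)
E
```

```text
[ 0.492 -0.228  0.035] [ 0.424 -0.189  0.179]
[   1.231 -175.703   -0.206]
26 rows; total turn [   1.231 -175.703   -0.206]
[[-5.5, 4.1, -33.9, 0.0, -6.8, -0.0], [-11.3, 4.1, -32.2, 0.0, -6.8, -0.0], [-16.7, 4.0, -29.5, 0.0, -6.8, -0.0], [-21.5, 4.0, -25.9, 0.0, -6.8, -0.0], [-25.6, 3.9, -21.5, 0.0, -6.8, -0.0], [-28.7, 3.9, -16.5, 0.0, -6.8, -0.0], [-31.0, 3.8, -11.0, 0.0, -6.8, -0.0], [-32.2, 3.8, -5.3, 0.0, -6.8, -0.0], [-32.4, 3.8, 0.4, 0.0, -6.8, -0.0], [-31.5, 3.8, 6.1, 0.0, -6.8, -0.0], [-29.7, 3.8, 11.5, 0.0, -6.8, -0.0], [-27.0, 3.8, 16.5, 0.0, -6.8, -0.0], [-23.4, 3.8, 20.8, 0.0, -6.8, -0.0], [-19.2, 3.8, 24.4, 0.0, -6.8, -0.0], [-14.5, 3.8, 27.2, 0.0, -6.8, -0.0], [-9.3, 3.9, 29.1, 0.0, -6.8, -0.0], [-4.0, 3.9, 30.1, 0.0, -6.8, -0.0], [1.4, 3.9, 30.0, 0.0, -6.8, -0.0], [6.7, 4.0, 29.0, 0.0, -6.8, -0.0], [11.6, 4.0, 27.2, 0.0, -6.8, -0.0], [16.1, 4.0, 24.5, 0.0, -6.8, -0.0], [20.0, 4.0, 21.0, 0.0, -6.8, -0.0], [23.2, 4.1, 17.0, 0.0, -6.8, -0.0], [25.6, 4.1, 12.5, 0.0, -6.8, -0.0], [27.2, 4.1, 7.6, 0.0, -6.8, -0.0], [27.9, 4.1, 2.7, 0.0, -6.8, -0.0]]
```

```bash
python3 - <<'E'
from h import *
p,r,o=pose()
plan(np.array([.42,.19,.33]),r@R.from_euler('y',92,degrees=True).as_matrix(),13,sweep=True)
E
```

```text
13 rows; total turn [ 0. 92. -0.]
[[-9.9, 2.8, -30.4, 0.0, 7.1, -0.0], [-7.8, 2.7, -30.6, 0.0, 7.1, -0.0], [-5.7, 2.7, -30.6, 0.0, 7.1, -0.0], [-3.6, 2.7, -30.4, 0.0, 7.1, -0.0], [-1.6, 2.7, -30.1, 0.0, 7.1, -0.0], [0.4, 2.6, -29.7, 0.0, 7.1, -0.0], [2.3, 2.6, -29.2, 0.0, 7.1, -0.0], [4.1, 2.6, -28.5, 0.0, 7.1, -0.0], [5.8, 2.6, -27.7, 0.0, 7.1, -0.0], [7.5, 2.6, -26.9, 0.0, 7.1, -0.0], [9.0, 2.6, -25.9, 0.0, 7.1, -0.0], [10.5, 2.6, -24.8, 0.0, 7.1, -0.0], [11.9, 2.5, -23.7, 0.0, 7.1, -0.0]]
```

```bash
python3 -m jog '[[-10,3,-30,0,7,0,-1],[-8,3,-30,0,7,0,-1],[-6,3,-30,0,7,0,-1],[-4,3,-30,0,7,0,-1],[-2,3,-30,0,7,0,-1],[0,3,-30,0,7,0,-1],[2,3,-29,0,7,0,-1]]'
python3 -m jog '[[4,3,-28,0,7,0,-1],[6,3,-28,0,7,0,-1],[8,3,-27,0,7,0,-1],[9,3,-26,0,7,0,-1],[10,3,-25,0,7,0,-1],[12,3,-24,0,7,0,-1]]'
python3 - <<'E'
from h import *
p,r,o=pose();print(r,o["q"])
G=frame(-30,30);g=np.array([.476,-.219,.045])+.021*G[:,1];h=g-.09*G[:,1]+[0,0,.1]
plan(h+[-.03,.01,.06],frame(-30,75),14,sweep=True)
E
```

```text
time_s: 1.1
eef_pos: [0.3742, 0.3457, 0.335]
eef_rot: [-0.701, 0.701, 0.092, -0.092]
wrist_force: [0.6, -0.4, -0.1]
opening: 0.997
time_s: 1.6
eef_pos: [0.4172, 0.1862, 0.3171]
eef_rot: [-0.687, 0.688, -0.166, 0.165]
wrist_force: [0.8, -0.3, -0.3]
opening: 1.002
[[ 0.89  -0.001  0.455]
 [-0.455 -0.     0.89 ]
 [-0.001 -1.    -0.   ]] [ 0.159 -0.171  1.721 -0.     1.592  0.631]
14 rows; total turn [ 11.596  92.351 -12.163]
[[19.8, 5.5, -19.2, 0.8, 6.6, -0.9], [20.7, 5.6, -18.1, 0.8, 6.6, -0.9], [21.5, 5.6, -17.0, 0.8, 6.6, -0.9], [22.2, 5.6, -15.9, 0.8, 6.6, -0.9], [22.9, 5.6, -14.7, 0.8, 6.6, -0.9], [23.5, 5.6, -13.4, 0.8, 6.6, -0.9], [24.1, 5.6, -12.2, 0.8, 6.6, -0.9], [24.6, 5.6, -10.9, 0.8, 6.6, -0.9], [25.0, 5.5, -9.6, 0.8, 6.6, -0.9], [25.4, 5.5, -8.3, 0.8, 6.6, -0.9], [25.7, 5.5, -6.9, 0.8, 6.6, -0.9], [25.9, 5.5, -5.6, 0.8, 6.6, -0.9], [26.1, 5.4, -4.2, 0.8, 6.6, -0.9], [26.2, 5.4, -2.8, 0.8, 6.6, -0.9]]
```

```bash
python3 -m jog '[[20,6,-19,0.8,6.6,-0.9,-1],[21,6,-18,0.8,6.6,-0.9,-1],[22,6,-17,0.8,6.6,-0.9,-1],[22,6,-16,0.8,6.6,-0.9,-1],[23,6,-15,0.8,6.6,-0.9,-1],[24,6,-13,0.8,6.6,-0.9,-1],[24,6,-12,0.8,6.6,-0.9,-1]]'
python3 -m jog '[[25,6,-11,0.8,6.6,-0.9,-1],[25,5,-10,0.8,6.6,-0.9,-1],[25,5,-8,0.8,6.6,-0.9,-1],[26,5,-7,0.8,6.6,-0.9,-1],[26,5,-6,0.8,6.6,-0.9,-1],[26,5,-4,0.8,6.6,-0.9,-1],[26,5,-3,0.8,6.6,-0.9,-1]]'
python3 - <<'E'
from h import *
p,r,o=pose();print(r,o["q"])
G=frame(-30,30);g=np.array([.476,-.219,.045])+.021*G[:,1];h=g-.09*G[:,1]+[0,0,.06]
plan(h,G,8)
E
```

```text
time_s: 2.18
eef_pos: [0.4474, -0.002, 0.2758]
eef_rot: [0.59, -0.542, 0.376, -0.466]
wrist_force: [-0.1, -0.1, -0.1]
opening: 0.999
time_s: 2.77
eef_pos: [0.3959, -0.1797, 0.2405]
eef_rot: [-0.394, 0.306, -0.525, 0.689]
wrist_force: [-0.1, -0.2, -0.8]
opening: 0.998
[[-0.502  0.221  0.836]
 [-0.865 -0.137 -0.482]
 [ 0.008 -0.965  0.26 ]] [-0.742 -0.429  2.087  0.052  1.224  1.342]
8 rows; total turn [44.908  0.196  0.425]
[[-0.9, 13.1, 0.2, 5.6, 0.0, 0.1], [-0.9, 13.1, -1.0, 5.6, 0.0, 0.1], [-0.8, 12.9, -2.3, 5.6, 0.0, 0.1], [-0.8, 12.6, -3.6, 5.6, 0.0, 0.1], [-0.8, 12.2, -4.8, 5.6, 0.0, 0.1], [-0.8, 11.7, -6.0, 5.6, 0.0, 0.1], [-0.8, 11.1, -7.1, 5.6, 0.0, 0.1], [-0.8, 10.3, -8.1, 5.6, 0.0, 0.1]]
```

```bash
python3 -m jog '[[-1,13,0,5.6,0,0,-1],[-1,13,-1,5.6,0,0,-1],[-1,13,-2,5.6,0,0,-1],[-1,13,-4,5.6,0,0,-1],[-1,12,-5,5.6,0,0,-1],[-1,12,-6,5.6,0,0,-1],[-1,11,-7,5.6,0,0,-1],[-1,10,-8,5.6,0,0,-1]]'
python3 - <<'E'
from h import *
p,r,o=pose();print(r,o["q"])
G=frame(-30,30);g=np.array([.476,-.219,.045])+.021*G[:,1];h=g-.09*G[:,1]+[0,0,.06]
print(h);plan(h,G,4);plan(g,G,4,p=h,R0=G)
cv2.imwrite("pics/s1.png",camera("side"))
E
```

```text
time_s: 3.43
eef_pos: [0.4706, -0.1897, 0.1725]
eef_rot: [-0.484, 0.16, -0.269, 0.817]
wrist_force: [0.7, 0.2, -0.8]
opening: 1.0
[[-0.48   0.705  0.522]
 [-0.877 -0.386 -0.285]
 [ 0.001 -0.595  0.804]] [-0.779 -0.547  2.578  0.858  0.296  0.566]
[ 0.424 -0.189  0.139]
4 rows; total turn [ 6.521  0.756 -1.071]
[[5.4, -3.3, -12.7, 1.6, 0.2, -0.3], [5.5, -3.7, -12.6, 1.6, 0.2, -0.3], [5.5, -4.0, -12.5, 1.6, 0.2, -0.3], [5.6, -4.3, -12.3, 1.6, 0.2, -0.3]]
4 rows; total turn [0. 0. 0.]
[[-0.0, 30.0, -13.0, 0.0, 0.0, 0.0], [0.0, 30.0, -13.0, 0.0, 0.0, 0.0], [0.0, 30.0, -13.0, 0.0, 0.0, 0.0], [-0.0, 30.0, -13.0, 0.0, 0.0, 0.0]]
```

View pics/s1.png

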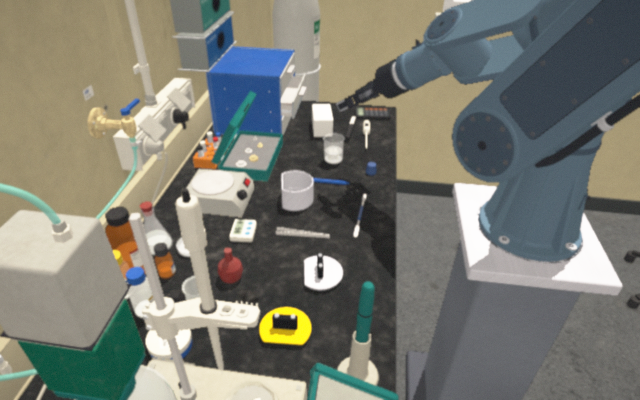

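```bash
cat > kin.py <<'E'
import numpy as np
from scipy.spatial.transform import Rotation as R
from scipy.optimize import least_squares
rz=lambda a:R.from_euler('z',a).as_matrix(); ry=lambda a:R.from_euler('y',a).as_matrix()
# tool: jaw x, approach y.  flange frame z=approach
B=None
def fk(q,P):
    L,h,e,a2,f,a3,d6,L2=P
    A=rz(q[0])@ry(q[1]);p=rz(q[0])@np.array([0,L,h])+A@np.array([e,0,a2])
    A=A@ry(q[2]);p=p+A@np.array([f,L2,a3])
    A=A@rz(q[3])@ry(q[4])@rz(q[5]);p=p+A@np.array([0,0,d6])
    return p,A
E
python3 - <<'E'
from kin import *
from h import pose
D=[([.9157,.18155,1.608,0,1.35377,-.2063],[.24908,.51759,.19598]),([.916,.092,1.372,0,1.664,-.206],[.2513,.5205,.3666]),([.159,-.171,1.721,0,1.592,.631],[.4172,.1862,.3171]),([-.742,-.429,2.087,.052,1.224,1.342],[.3959,-.1797,.2405])]
p,r,o=pose();D.append((o["q"],p))
f=lambda P:np.concatenate([fk(q,P)[0]-p for q,p in D]+[np.array([P[7],P[4]])*1e-3])
best=min((least_squares(f,x0) for x0 in ([.1,.3,0,.4,0,.35,.25,0],[.1,.2,0,.3,0,.3,.2,0],[.12,.3,.1,.5,0,.4,.3,0])),key=lambda s:s.cost)
print(best.x,f(best.x).round(4))
print(fk(o["q"],best.x)[1],r)
np.save("P.npy",best.x)
E
```

```text
[ 0.118  0.314 -0.001  0.439  0.086  0.515  0.354  0.   ] [ 0. -0.  0. -0.  0. -0. -0. -0.  0.  0. -0.  0.  0.  0. -0.  0.  0.]
[[ 0.476  0.522  0.708]
 [ 0.879 -0.285 -0.381]
 [ 0.003  0.804 -0.595]] [[-0.476  0.708  0.522]
 [-0.879 -0.381 -0.285]
 [-0.003 -0.595  0.804]]
```

The radial forward approach runs into joint 3's limit. The kinematic model I fitted matches exactly, so I'll search for reachable grasp and pour directions.

```bash
cat >> kin.py <<'E'
P=np.load("P.npy") if __import__("os").path.exists("P.npy") else None
LO=np.array([-2.99,-.89,.3,-1.14,0.05,-3.12])+.03;HI=np.array([2.99,2.07,2.58,4.28,2.63,3.12])-.03
M=np.array([[-1,0,0],[0,0,1],[0,1,0]])  # columns: tool x=-Ax, y=Az, z=Ay
def fkt(q):
    p,A=fk(q,P);return p,np.c_[-A[:,0],A[:,2],A[:,1]]
rng=np.random.default_rng(0)
def ik(p,Rt,seeds=None,n=6):
    best=[]
    S=list(seeds) if seeds is not None else []
    S+= [rng.uniform(LO,HI) for _ in range(n)]
    for s in S:
        def f(q):
            pp,RR=fkt(q);return np.r_[(pp-p)*5,R.from_matrix(RR.T@Rt).as_rotvec()]
        r=least_squares(f,np.clip(s,LO+1e-3,HI-1e-3),bounds=(LO,HI),max_nfev=60)
        if r.cost<1e-7:
            best.append(r.x)
            if seeds is not None: break
    return best
E
cat > s1.py <<'E'
from kin import *
from h import frame
b=np.array([.476,-.219,.045])
for dec in (15,25,35):
  for az in range(-105,106,15):
    for roll in(0,180):
      G=frame(az,dec,roll);q=ik(b+.021*G[:,1],G,n=8)
      u=[]
      for x in q:
        if not any(np.abs(x-y).max()<.05 for y in u):u.append(x)
      for x in u:print(dec,az,roll,x.round(2))
E
time python3 s1.py
```

```text
15 -60 0 [-0.19  0.69  2.25  4.05  1.18 -1.74]
15 -60 180 [-0.19  0.69  2.25  4.05  1.18  1.41]
15 -45 0 [-0.46  0.7   2.4   3.47  1.27 -1.58]
15 -30 0 [-0.9   0.75  2.48  2.78  1.39 -1.6 ]
15 -30 180 [-0.9   0.75  2.48  2.78  1.39  1.54]
15 -15 0 [-1.27  0.74  2.46  2.14  1.34 -1.62]
15 -15 180 [-1.27  0.74  2.46  2.14  1.34  1.52]
15 0 0 [-1.41  0.7   2.36  1.7   1.3  -1.48]
15 0 180 [-1.41  0.7   2.36  1.7   1.3   1.66]
15 15 0 [-1.42  0.7   2.2   1.4   1.34 -1.32]
15 15 180 [-1.42  0.7   2.2   1.4   1.34  1.82]
15 30 0 [-1.37  0.74  2.01  1.17  1.45 -1.2 ]
15 30 180 [-1.37  0.74  2.01  1.17  1.45  1.94]
15 45 0 [-1.3   0.8   1.82  1.    1.58 -1.12]
15 45 180 [-1.3   0.8   1.82  1.    1.58  2.02]
15 60 0 [-1.21  0.88  1.62  0.86  1.73 -1.08]
15 60 180 [-1.21  0.88  1.62  0.86  1.73  2.06]
15 75 0 [-1.11  0.96  1.43  0.73  1.88 -1.08]
15 75 180 [-1.11  0.96  1.43  0.73  1.88  2.06]
15 90 0 [-1.01  1.05  1.24  0.61  2.03 -1.11]
15 90 180 [-1.01  1.05  1.24  0.61  2.03  2.03]
15 105 0 [-0.91  1.12  1.08  0.47  2.17 -1.18]
25 -60 0 [-0.24  0.5   2.29  4.12  0.91 -1.89]
25 -45 0 [-0.49
[... 1456 characters left out ...]
35 0 180 [-1.23  0.28  2.4   1.56  0.88  2.14]
35 15 0 [-1.27  0.36  2.25  1.26  1.03 -0.95]
35 15 180 [-1.27  0.36  2.25  1.26  1.03  2.19]
35 30 0 [-1.26  0.45  2.09  1.05  1.18 -0.93]
35 30 180 [-1.26  0.45  2.09  1.05  1.18  2.21]
35 45 0 [-1.21  0.55  1.91  0.88  1.34 -0.94]
35 45 180 [-1.21  0.55  1.91  0.88  1.34  2.21]
35 60 0 [-1.14  0.64  1.74  0.74  1.48 -0.97]
35 60 180 [-1.14  0.64  1.74  0.74  1.48  2.17]
35 75 0 [-1.06  0.73  1.57  0.61  1.63 -1.02]
35 75 180 [-1.06  0.73  1.57  0.61  1.63  2.12]
35 90 0 [-0.97  0.81  1.41  0.49  1.76 -1.1 ]
35 90 180 [-0.97  0.81  1.41  0.49  1.76  2.04]
35 105 0 [-0.89  0.88  1.28  0.36  1.88 -1.2 ]
real	0m53.410s
user	0m53.624s
sys	0m0.096s
```

```bash
cat > s2.py <<'E'
from kin import *
from h import frame,pose,plan
p,r,o=pose()
G=frame(60,20);b=np.array([.476,-.219,.045]);g=b+.021*G[:,1];h=g-.1*G[:,1]+[0,0,.06]
print(g,h)
s=o["q"]
for t in np.linspace(0,1,8)[1:]:
    rv=R.from_matrix(r.T@G).as_rotvec()
    q=ik(p+(h+[0,0,.05]-p)*t,r@R.from_rotvec(rv*t).as_matrix(),[s],0)
    print(t.round(2),q[0].round(2) if q else None); s=q[0] if q else s
plan(h+[0,0,.05],G,15)
# pour check
pm=np.array([.547,-.019,0])-.007*np.array([np.cos(.22),np.sin(.22),0])
az=60
for dec in(0,10):
  s=np.array([-1.2,.8,1.6,.8,1.6,-1])
  for phi in(0,30,60,90,110,130,140,150):
    F=frame(az,dec,phi); a=frame(60,20).T@[0,0,1]; ax=F@a
    mid=pm+.038*np.array([-np.cos(np.radians(az-90)),-np.sin(np.radians(az-90)),0])+[0,0,.12]
    tcp=mid+.021*F[:,1]
    q=ik(tcp,F,[s,[-.5,.8,1.5,.8,1.5,-1+np.radians(phi)]],3);s=q[0] if q else s
    down=-ax*0+np.array([0,0,-1]);lipdir=down-ax*(down@ax);lipdir/=np.linalg.norm(lipdir)
    lip=mid+ax*.025+lipdir*.0275   # grip at z45: rim 23 above
    print(dec,phi,"tilt",np.degrees(np.arccos(ax[2])).round(0),"ax",ax.round(2),"lip rel",(lip-pm).round(3),q[0].round(2) if q else None)
E
python3 s2.py
```

```text
[ 0.486 -0.202  0.038] [ 0.439 -0.283  0.132]
0.14 None
0.29 [-1.37 -0.31  2.5   1.2   1.09 -0.41]
0.43 [-1.45 -0.06  2.34  1.13  1.29 -0.6 ]
0.57 [-1.45  0.15  2.16  1.03  1.46 -0.71]
0.71 [-1.42  0.33  1.97  0.94  1.61 -0.79]
0.86 [-1.37  0.48  1.77  0.86  1.77 -0.85]
1.0 [-1.31  0.62  1.58  0.78  1.92 -0.91]
15 rows; total turn [ 12.969 -42.095  78.041]
[[6.6, 0.5, 1.2, 0.9, -2.8, 5.2], [6.7, -0.1, 0.9, 0.9, -2.8, 5.2], [6.7, -0.7, 0.5, 0.9, -2.8, 5.2], [6.6, -1.3, 0.2, 0.9, -2.8, 5.2], [6.5, -1.9, -0.1, 0.9, -2.8, 5.2], [6.3, -2.5, -0.3, 0.9, -2.8, 5.2], [6.0, -3.1, -0.6, 0.9, -2.8, 5.2], [5.7, -3.6, -0.8, 0.9, -2.8, 5.2], [5.3, -4.1, -1.0, 0.9, -2.8, 5.2], [4.8, -4.6, -1.2, 0.9, -2.8, 5.2], [4.3, -5.0, -1.4, 0.9, -2.8, 5.2], [3.8, -5.4, -1.5, 0.9, -2.8, 5.2], [3.2, -5.7, -1.6, 0.9, -2.8, 5.2], [2.6, -6.0, -1.6, 0.9, -2.8, 5.2], [1.9, -6.3, -1.7, 0.9, -2.8, 5.2]]
0 0 tilt 20.0 ax [-0.17 -0.3   0.94] lip rel [-0.05  -0.011  0.134] [-0.97  0.78  1.96  1.15  1.74 -1.2 ]
0 30 tilt 36.0 ax [ 0.24 -0.53  0.81] lip rel [-0.018 -0.015  0.124] [-0.97  0.78  1.96  1.15  1.74 -0.68]
0 60 ti
[... 813 characters left out ...]
0.128] [-0.96  0.63  2.01  1.1   1.62 -0.59]
10 60 tilt 59.0 ax [ 0.58 -0.63  0.52] lip rel [-0.009 -0.007  0.11 ] [-0.96  0.63  2.01  1.1   1.62 -0.07]
10 90 tilt 87.0 ax [ 0.65 -0.76  0.06] lip rel [-0.016 -0.001  0.094] [-0.96  0.63  2.01  1.1   1.62  0.45]
10 110 tilt 105.0 ax [ 0.57 -0.78 -0.26] lip rel [-0.023  0.005  0.087] [-0.96  0.63  2.01  1.1   1.62  0.8 ]
10 130 tilt 122.0 ax [ 0.4  -0.74 -0.54] lip rel [-0.03   0.013  0.083] [-0.96  0.63  2.01  1.1   1.62  1.15]
10 140 tilt 131.0 ax [ 0.29 -0.7  -0.65] lip rel [-0.032  0.018  0.083] [-0.96  0.63  2.01  1.1   1.62  1.33]
10 150 tilt 138.0 ax [ 0.17 -0.65 -0.74] lip rel [-0.034  0.023  0.083] [-0.96  0.63  2.01  1.1   1.62  1.5 ]
```

```bash
cat > s3.py <<'E'
from kin import *
from h import frame,pose,plan
p,r,o=pose()
def check(p,r,pt,Rt,s,n=6):
    rv=R.from_matrix(r.T@Rt).as_rotvec()
    for t in np.linspace(0,1,n+1)[1:]:
        q=ik(p+(pt-p)*t,r@R.from_rotvec(rv*t).as_matrix(),[s],0)
        print(t.round(2),q[0].round(2) if q else None); s=q[0] if q else s
    return s
if __name__=="__main__":
    w=np.array([.48,-.25,.24]);W=frame(5,55)
    s=check(p,r,w,W,o["q"])
    G=frame(60,20);b=np.array([.476,-.219,.045]);g=b+.021*G[:,1];h=g-.1*G[:,1]+[0,0,.06]
    s=check(w,W,h,G,s)
    s=check(h,G,g,G,s,3)
    plan(w,W,6);plan(h,G,10,p=w,R0=W)
E
python3 s3.py
```

```text
0.17 [-0.9  -0.56  2.52  0.84  0.51  0.46]
0.33 [-0.98 -0.53  2.45  0.8   0.68  0.38]
0.5 [-1.03 -0.47  2.37  0.76  0.81  0.32]
0.67 [-1.06 -0.4   2.27  0.72  0.93  0.27]
0.83 [-1.08 -0.33  2.17  0.67  1.04  0.23]
1.0 [-1.08 -0.26  2.07  0.62  1.14  0.19]
0.17 [-1.2  -0.14  2.06  0.75  1.26 -0.11]
0.33 [-1.28  0.02  2.02  0.82  1.38 -0.36]
0.5 [-1.32  0.19  1.94  0.83  1.5  -0.56]
0.67 [-1.34  0.37  1.83  0.82  1.62 -0.72]
0.83 [-1.33  0.54  1.7   0.8   1.74 -0.86]
1.0 [-1.31  0.7   1.57  0.76  1.87 -0.97]
0.33 [-1.28  0.73  1.6   0.78  1.8  -1.  ]
0.67 [-1.24  0.77  1.63  0.8   1.73 -1.03]
1.0 [-1.2   0.82  1.65  0.83  1.67 -1.06]
6 rows; total turn [-18.    -24.156  23.304]
[[8.4, -1.8, 12.8, -3.0, -4.0, 3.9], [9.1, -3.1, 12.0, -3.0, -4.0, 3.9], [9.7, -4.3, 11.2, -3.0, -4.0, 3.9], [10.1, -5.6, 10.2, -3.0, -4.0, 3.9], [10.3, -6.8, 9.2, -3.0, -4.0, 3.9], [10.5, -7.9, 8.0, -3.0, -4.0, 3.9]]
10 rows; total turn [ 32.238 -33.974  44.276]
[[3.0, 6.3, -9.8, 3.2, -3.4, 4.4], [2.8, 5.5, -10.3, 3.2, -3.4, 4.4], [2.6, 4.7, -10.7, 3.2, -3.4, 4.4], [2.3, 3.9, -11.1, 3.2, -3.4, 4.4], [1.9, 3.1, -11.5, 3.2, -3.4, 4.4], [1.4, 2.4, -11.7, 3.2, -3.4, 4.4], [0.9, 1.6, -11.9, 3.2, -3.4, 4.4], [0.2, 0.9, -12.0, 3.2, -3.4, 4.4], [-0.4, 0.2, -12.0, 3.2, -3.4, 4.4], [-1.1, -0.4, -12.0, 3.2, -3.4, 4.4]]
```

```bash
python3 -m jog '[[8,-2,13,-3,-4,3.9,-1],[9,-3,12,-3,-4,3.9,-1],[10,-4,11,-3,-4,3.9,-1],[10,-6,10,-3,-4,3.9,-1],[10,-7,9,-3,-4,3.9,-1],[10,-8,8,-3,-4,3.9,-1]]'
python3 -m jog '[[3,6,-10,3.2,-3.4,4.4,-1],[3,5,-10,3.2,-3.4,4.4,-1],[3,5,-11,3.2,-3.4,4.4,-1],[2,4,-11,3.2,-3.4,4.4,-1],[2,3,-11,3.2,-3.4,4.4,-1],[1,2,-12,3.2,-3.4,4.4,-1],[1,2,-12,3.2,-3.4,4.4,-1],[0,1,-12,3.2,-3.4,4.4,-1]]'
python3 -m jog '[[0,0,-12,3.2,-3.4,4.4,-1],[-1,0,-12,3.2,-3.4,4.4,-1],[0,0,0,0,0,0,-1]]'
cat > s4.py <<'E'
from kin import *
from h import *
p,r,o=pose();print(p,r,o["q"])
G=frame(60,20);b=np.array([.476,-.219,.045]);g=b+.021*G[:,1];h=g-.1*G[:,1]+[0,0,.06]
print("err mm",r.T@(h-p)*1000,R.from_matrix(r.T@G).as_rotvec(degrees=True))
plan(g-.1*G[:,1],G,3); plan(g,G,8,p=g-.1*G[:,1],R0=G)
cv2.imwrite("pics/s2.png",camera("side"))
E
python3 s4.py
```

```text
time_s: 3.98
eef_pos: [0.4755, -0.2497, 0.2388]
eef_rot: [0.65, -0.338, 0.317, -0.602]
wrist_force: [-0.0, 0.6, 0.2]
opening: 1.001
time_s: 4.65
eef_pos: [0.4417, -0.2743, 0.1521]
eef_rot: [0.91, -0.208, 0.107, -0.341]
wrist_force: [-0.5, -0.0, 1.5]
opening: 1.0
time_s: 4.9
eef_pos: [0.4337, -0.2794, 0.1247]
eef_rot: [0.95, -0.164, 0.053, -0.262]
wrist_force: [-0.7, 2.6, -1.5]
opening: 0.998
[ 0.434 -0.279  0.125] [[ 0.857  0.48   0.187]
 [-0.515  0.809  0.284]
 [-0.015 -0.339  0.941]] [-1.324  0.7    1.591  0.762  1.852 -0.971]
err mm [ 6.321 -3.168  6.706] [-0.162 -1.147  0.644]
3 rows; total turn [-0.162 -1.147  0.644]
[[2.4, 5.7, -16.6, -0.1, -0.4, 0.2], [2.3, 5.7, -16.6, -0.1, -0.4, 0.2], [2.2, 5.7, -16.6, -0.1, -0.4, 0.2]]
8 rows; total turn [0. 0. 0.]
[[0.0, 12.5, 0.0, 0.0, 0.0, 0.0], [-0.0, 12.5, -0.0, 0.0, 0.0, 0.0], [0.0, 12.5, 0.0, 0.0, 0.0, 0.0], [-0.0, 12.5, 0.0, 0.0, 0.0, 0.0], [0.0, 12.5, 0.0, 0.0, 0.0, 0.0], [0.0, 12.5, -0.0, 0.0, 0.0, 0.0], [-0.0, 12.5, 0.0, 0.0, 0.0, 0.0], [0.0, 12.5, 0.0, 0.0, 0.0, 0.0]]
```

View pics/s2.png

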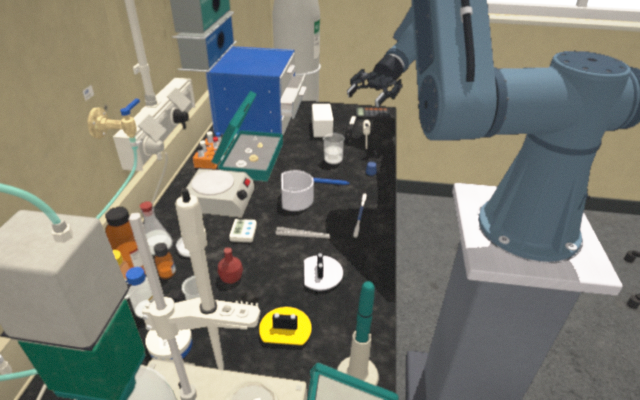

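```bash
python3 -m jog '[[2,6,-17,0,-0.4,0.2,-1],[2,6,-17,0,-0.4,0.2,-1],[3,6,-17,0,-0.4,0.2,-1],[0,20,0,0,0,0,-1],[0,20,0,0,0,0,-1],[0,0,0,0,0,0,-1]]'
cat > s5.py <<'E'
from kin import *
from h import *
p,r,o=pose();print(p,o["q"])
G=frame(60,20);b=np.array([.476,-.219,.045]);g=b+.021*G[:,1]
print("err mm",r.T@(g-p)*1000,R.from_matrix(r.T@G).as_rotvec(degrees=True))
im=np.hstack([cv2.resize(camera(n)[y-50:y+50,x-50:x+50],(400,400),interpolation=cv2.INTER_CUBIC) for n,x,y in(("top",445,235),("side",340,140))])
import sys;cv2.imwrite(sys.argv[1],im)
E
python3 s5.py pics/g1.png
```

```text
time_s: 5.45
eef_pos: [0.4609, -0.2495, 0.0646]
eef_rot: [0.95, -0.172, 0.041, -0.257]
wrist_force: [-0.4, 0.4, 0.6]
opening: 1.002
[ 0.461 -0.25   0.065] [-1.264  0.789  1.603  0.785  1.745 -1.042]
err mm [-2.592 59.685 -6.429] [0.36  0.521 0.344]
```

View pics/g1.png

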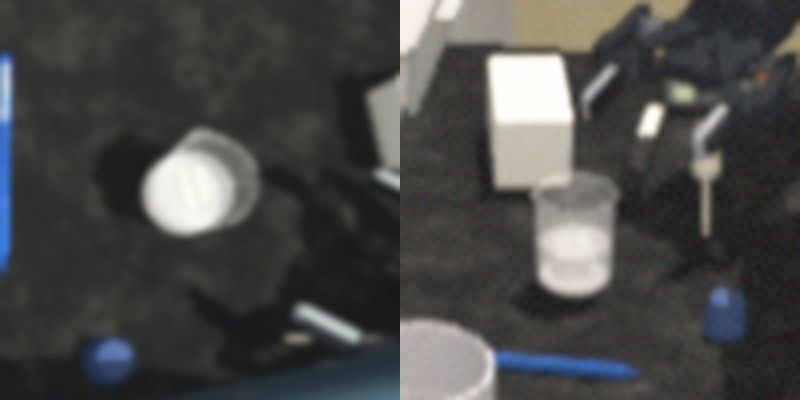

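The pads straddle the beaker's line, and its foot is clear. I'll advance and close.

```bash
python3 -m jog '[[-1,15,-2,0,0,0,-1],[-1,15,-2,0,0,0,-1],[0,15,-2,0,0,0,-1],[0,15,0,0,0,0,-1],[0,0,0,0,0,0,-1]]'
python3 s5.py pics/g2.png
```

```text
time_s: 5.97
eef_pos: [0.4873, -0.2012, 0.0363]
eef_rot: [0.95, -0.17, 0.04, -0.257]
wrist_force: [-0.0, 0.4, 0.3]
opening: 0.999
[ 0.487 -0.201  0.036] [-1.194  0.814  1.658  0.837  1.66  -1.071]
err mm [-0.897 -1.757  0.932] [0.135 0.609 0.352]
```

View pics/g2.png

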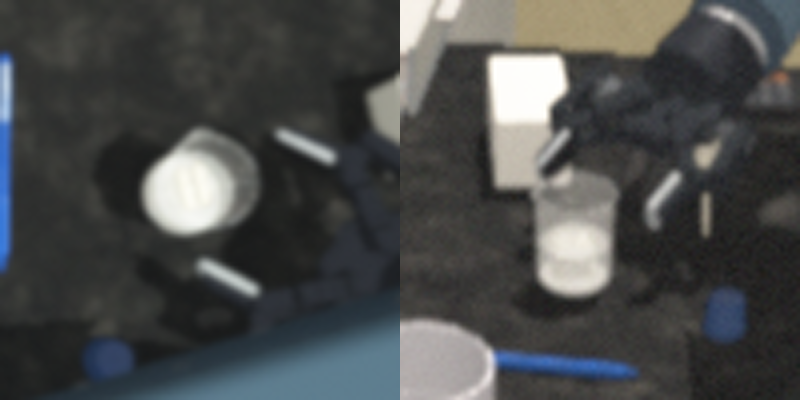

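```bash
python3 - <<'E'
from h import *
p,r,o=pose()
def cp(P): return ((proj("top",P)-[395,185])*4).round(0).tolist()
for d in(0,-.0187,-.0317): print(d,cp(p+d*r[:,1]),cp(p+d*r[:,1]+r[:,0]*.0425),cp(p+d*r[:,1]-r[:,0]*.0425))
print(cp([.476,-.219,.045]),cp([.476,-.219,.068]),cp([.476,-.219,.0]))
E
```

```text
0 [[171.0, 163.0]] [[206.0, 106.0]] [[137.0, 220.0]]
-0.0187 [[199.0, 176.0]] [[233.0, 119.0]] [[164.0, 234.0]]
-0.0317 [[219.0, 186.0]] [[253.0, 129.0]] [[184.0, 245.0]]
[[199.0, 180.0]] [[210.0, 174.0]] [[179.0, 190.0]]
```

```bash
python3 - <<'E'
from h import *
p,r,o=pose()
def cp(P): return ((proj("side",P)-[290,90])*4).round(0).tolist()
for d in(0,-.0187,-.0317,-.06): print(d,cp(p+d*r[:,1]),cp(p+d*r[:,1]+r[:,0]*.0425),cp(p+d*r[:,1]-r[:,0]*.0425))
print(cp([.476,-.219,.045]),cp([.476,-.219,.068]),cp([.476,-.219,.0]))
im=[]
for n,x,y in(("top",455,225),("side",355,125)):
    im.append(cv2.resize(camera(n)[y-25:y+25,x-25:x+25],(400,400),interpolation=cv2.INTER_CUBIC))
cv2.imwrite("pics/g3.png",np.hstack(im))
E
```

```text
0 [[154.0, 239.0]] [[105.0, 219.0]] [[205.0, 261.0]]
-0.0187 [[170.0, 221.0]] [[121.0, 201.0]] [[221.0, 242.0]]
-0.0317 [[181.0, 208.0]] [[132.0, 188.0]] [[232.0, 229.0]]
-0.06 [[204.0, 181.0]] [[155.0, 162.0]] [[255.0, 201.0]]
[[173.0, 220.0]] [[175.0, 190.0]] [[171.0, 276.0]]
```

View pics/g3.png

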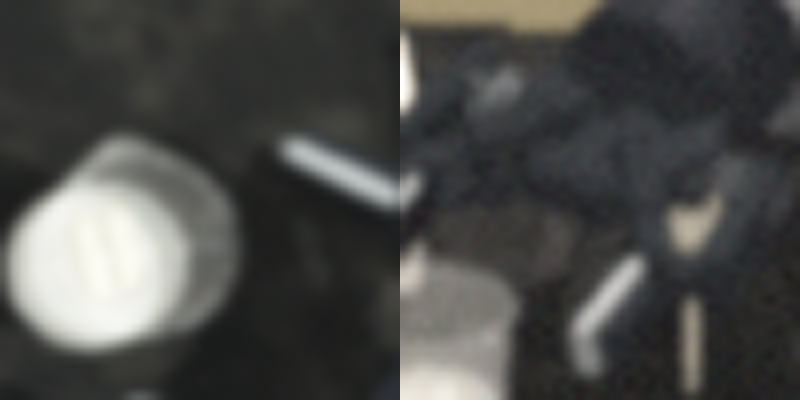

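```bash
python3 - <<'E'
from h import *
p,r,o=pose()
for a,b in(((465.6,218.1),(325,132.5)),((445,251),(353.7,143.5)),((445,251),(353.7,146))):
    X,e=tri(ray("top",a),ray("side",b));print(X,e,"tool mm",r.T@(X-p)*1000)
E
```

```text
[ 0.506 -0.267  0.055] 0.0007632559503361582 tool mm [ 46.995 -46.664   0.793]
[ 0.422 -0.215  0.057] 0.0023210418365336117 tool mm [-51.194 -45.627   4.508]
[ 0.422 -0.218  0.048] 0.0036924526194190093 tool mm [-49.829 -44.377  -4.684]
```

```bash
python3 - <<'E'
from h import *
p,r,o=pose();ims=[]
for n,x,y in(("top",470,235),("side",365,120)):
    im=camera(n);w=40;k=10
    c=cv2.resize(im[y-w:y+w,x-w:x+w],None,fx=k,fy=k,interpolation=cv2.INTER_CUBIC)
    c=np.clip(c.astype(float)*1.8,0,255).astype(np.uint8)
    for d in(0,-.0187,-.0317,-.05,-.073,-.15,-.25):
        u=((proj(n,p+d*r[:,1])[0]-[x-w,y-w]+.5)*k).astype(int).tolist();cv2.circle(c,u,4,(0,0,255),-1);cv2.putText(c,str(int(d*1000)),u,0,.5,(0,255,255))
    ims.append(c)
cv2.imwrite("pics/g4.png",cv2.resize(np.hstack(ims),(800,400)))
cv2.imwrite("pics/g5.png",cv2.resize(ims[1],(600,600)))
E
```

```text
(no output)
```

View pics/g4.png

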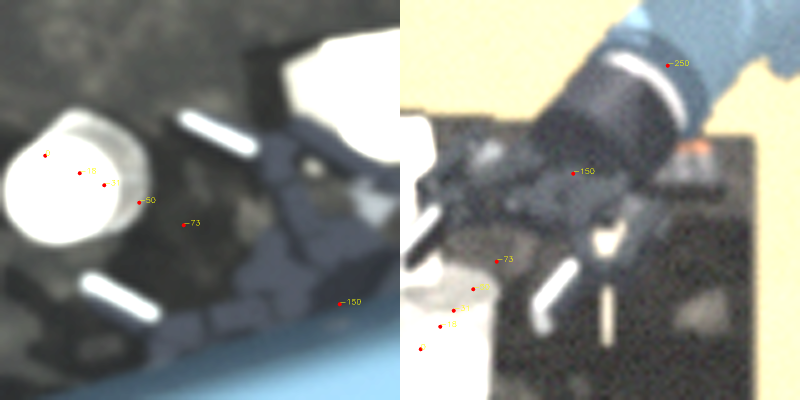

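View pics/g5.png

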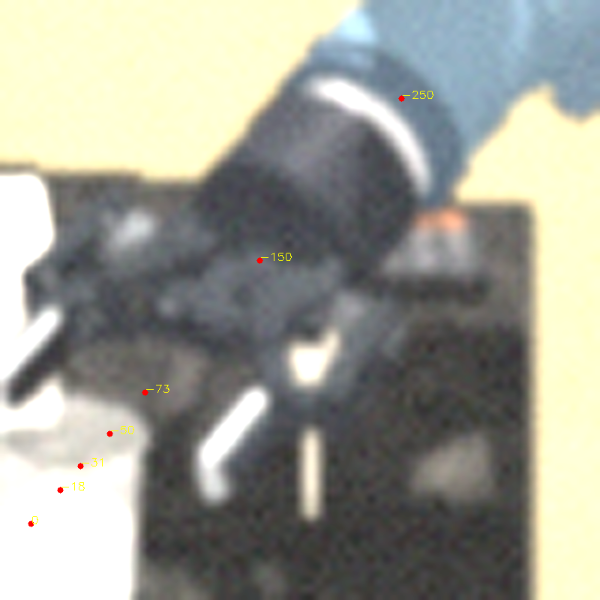

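The pictures show that the fingers really end about 32 mm short of the reported TCP. The finger tips and the body front are shifted by the same amount. I'll trust the images and advance another 32 mm in two steps, looking in between.

```bash
python3 -m jog '[[0,10,0,0,0,0,-1],[0,8,0,0,0,0,-1],[0,0,0,0,0,0,-1]]'
python3 -m jog '[[0,8,1,0,0,0,-1],[0,6,1,0,0,0,-1],[0,0,0,0,0,0,-1]]'
python3 s5.py pics/g6.png
```

```text
time_s: 6.52
eef_pos: [0.4958, -0.189, 0.0307]
eef_rot: [0.95, -0.171, 0.039, -0.258]
wrist_force: [0.2, -0.6, 0.1]
opening: 0.998
time_s: 6.77
eef_pos: [0.5029, -0.1773, 0.028]
eef_rot: [0.95, -0.172, 0.039, -0.258]
wrist_force: [-0.7, -0.2, 0.6]
opening: 0.994
[ 0.503 -0.177  0.028] [-1.153  0.816  1.683  0.87   1.62  -1.077]
err mm [ -2.224 -31.367  -1.111] [0.237 0.736 0.479]
```

View pics/g6.png

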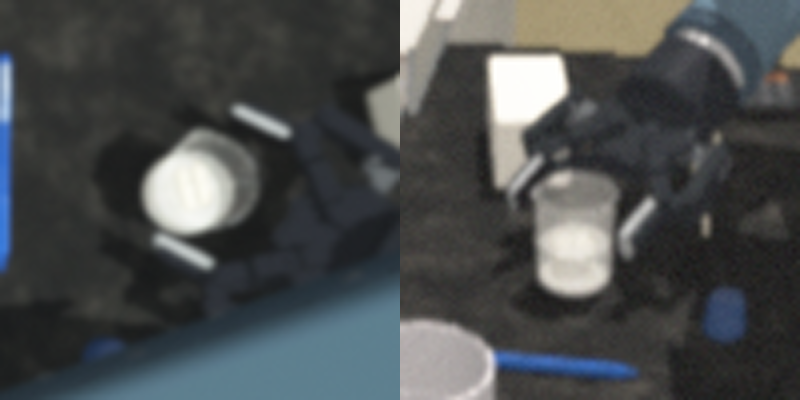

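```bash
python3 -m jog '[[-2,5,0,0,0,0,-1],[0,0,0,0,0,0,0],[0,0,0,0,0,0,0.5],[0,0,0,0,0,0,1],[0,0,0,0,0,0,1],[0,0,0,0,0,0,1],[0,0,0,0,0,0,1],[0,0,0,0,0,0,1]]'
python3 -m jog '[[0,0,0,0,0,0,1],[0,0,0,0,0,0,1],[0,0,0,0,0,0,1]]'
python3 s5.py pics/g7.png
```

```text
time_s: 7.53
eef_pos: [0.5033, -0.174, 0.0267]
eef_rot: [0.95, -0.172, 0.038, -0.258]
wrist_force: [-2.8, -0.0, 2.5]
opening: 0.615
time_s: 7.78
eef_pos: [0.5033, -0.174, 0.0267]
eef_rot: [0.95, -0.172, 0.038, -0.258]
wrist_force: [-2.8, -0.8, 4.3]
opening: 0.618
[ 0.503 -0.174  0.027] [-1.15   0.816  1.69   0.873  1.614 -1.081]
err mm [ -0.826 -34.715  -0.937] [0.273 0.776 0.556]
```

View pics/g7.png

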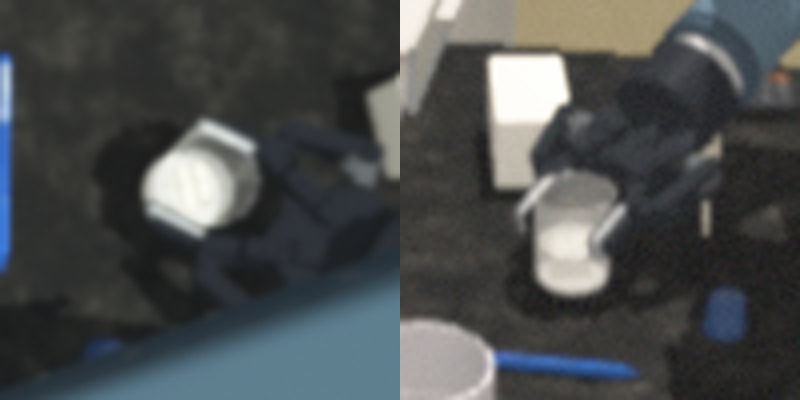

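Gripped at opening 0.615, about 52 mm, with the force steady. I'll lift, then work out the pour poses.

```bash
cat > s6.py <<'E'
from kin import *
from h import *
from s3 import check
import os
p,r,o=pose()
if not os.path.exists("grip.npz"):
    np.savez("grip.npz",c=r.T@(np.array([.476,-.219,.045])-p),a=r.T@[0,0,1.],p=p,r=r)
g=np.load("grip.npz");c,a=g["c"],g["a"];print(c,a)
pm=np.array([.547,-.019,0])-.007*np.array([np.cos(.22),np.sin(.22),0])
az,dec=60,3
mid=pm+.032*np.array([-np.cos(np.radians(az-90)),-np.sin(np.radians(az-90)),0])+[0,0,.118]
F0=frame(az,dec,0);t0=mid-F0@c;print("tcp",t0)
lift=p+[0,0,.09]
s=check(p,r,lift,r,o["q"],2);s=check(lift,r,t0,F0,s,5)
for phi in(0,45,90,110,130,140,150):
    F=frame(az,dec,phi);ax=F@a;tcp=mid-F@c
    q=ik(tcp,F,[s],0);s=q[0] if q else s
    l=np.array([0,0,-1])+ax*ax[2];l/=np.linalg.norm(l);lip=mid+ax*.023+l*.0275
    print(phi,"tilt",np.degrees(np.arccos(ax[2])).round(0),ax.round(2),(lip-pm).round(3),s.round(2),bool(q))
plan(lift,r,4);plan(t0,F0,14,p=lift,R0=r)
E
python3 s6.py
```

```text
[-0.001 -0.056 -0.001] [ 0.016 -0.346  0.938]
tcp [0.541 0.043 0.116]
0.5 [-1.15  0.72  1.72  0.88  1.66 -1.03]
1.0 [-1.15  0.63  1.74  0.88  1.7  -0.98]
0.2 [-1.11  0.64  1.8   0.94  1.69 -1.01]
0.4 [-1.07  0.65  1.85  1.    1.68 -1.04]
0.6 [-1.02  0.67  1.9   1.06  1.68 -1.08]
0.8 [-0.96  0.7   1.94  1.13  1.67 -1.12]
1.0 [-0.89  0.74  1.97  1.21  1.67 -1.17]
0 tilt 17.0 [-0.13 -0.27  0.95] [-0.043 -0.014  0.132] [-0.89  0.74  1.97  1.21  1.67 -1.17] True
45 tilt 48.0 [ 0.43 -0.61  0.67] [-0.007 -0.013  0.113] [-0.89  0.74  1.97  1.21  1.67 -0.38] True
90 tilt 90.0 [ 0.64 -0.77  0.  ] [-0.013 -0.002  0.091] [-0.89  0.75  1.97  1.21  1.67  0.4 ] True
110 tilt 109.0 [ 0.58 -0.75 -0.32] [-0.02   0.006  0.085] [-0.89  0.75  1.97  1.21  1.67  0.75] True
130 tilt 127.0 [ 0.42 -0.68 -0.6 ] [-0.027  0.014  0.082] [-0.89  0.75  1.97  1.21  1.67  1.1 ] True
140 tilt 135.0 [ 0.32 -0.63 -0.71] [-0.029  0.019  0.082] [-0.89  0.75  1.97  1.21  1.67  1.27] True
150 tilt 143.0 [ 0.2  -0.56 -0.8 ] [-0.03   0.024  0.083] [-0.89  0.75  1.97  1.21  1.67  1.45] True
4 rows; total turn [0. 0. 0.]
[[0.4, -7.8, 21.1, 0.0, 0.0, 0.0], [0.4, -7.8, 21.1, 0.0, 0.0, 0.0], [0.4, -7.8, 21.1, 0.0, 0.0, 0.0], [0.4, -7.8, 21.1, 0.0, 0.0, 0.0]]
14 rows; total turn [17.275  0.854  0.442]
[[-5.5, 13.8, 5.2, 1.2, 0.1, 0.0], [-5.5, 13.9, 4.9, 1.2, 0.1, 0.0], [-5.5, 14.0, 4.5, 1.2, 0.1, 0.0], [-5.5, 14.1, 4.2, 1.2, 0.1, 0.0], [-5.5, 14.2, 3.9, 1.2, 0.1, 0.0], [-5.5, 14.3, 3.6, 1.2, 0.1, 0.0], [-5.5, 14.4, 3.3, 1.2, 0.1, 0.0], [-5.5, 14.5, 3.0, 1.2, 0.1, 0.0], [-5.5, 14.5, 2.7, 1.2, 0.1, 0.0], [-5.5, 14.6, 2.3, 1.2, 0.1, 0.0], [-5.5, 14.6, 2.0, 1.2, 0.1, 0.0], [-5.5, 14.7, 1.7, 1.2, 0.1, 0.0], [-5.5, 14.7, 1.4, 1.2, 0.1, 0.0], [-5.4, 14.7, 1.1, 1.2, 0.1, 0.0]]
```

```bash
python3 -m jog '[[0,-8,21,0,0,0,1],[0,-8,21,0,0,0,1],[0,-8,21,0,0,0,1],[1,-8,22,0,0,0,1],[0,0,0,0,0,0,1]]'
python3 -m jog '[[-5,14,5,1.2,0,0,1],[-6,14,5,1.2,0,0,1],[-5,14,5,1.2,0,0,1],[-6,14,4,1.2,0,0,1],[-5,14,4,1.2,0,0,1],[-6,14,4,1.2,0,0,1],[-5,14,3,1.2,0,0,1],[-6,14,3,1.2,0,0,1]]'
python3 -m jog '[[-5,14,3,1.2,0,0,1],[-6,14,3,1.2,0,0,1],[-5,15,2,1.2,0,0,1],[-6,15,2,1.2,0,0,1],[-5,15,2,1.2,0,0,1],[-5,15,1,1.2,0,0,1],[0,0,0,0,0,0,1],[0,0,0,0,0,0,1]]'
python3 - <<'E'
from h import *
p,r,o=pose()
g=np.load("grip.npz");c=g["c"];print("mid",p+r@c)
F=frame(60,3);pm=np.array([.547,-.019,0])-.007*np.array([np.cos(.22),np.sin(.22),0])
mid=pm+.032*np.array([-.866,.5,0])+[0,0,.118]
print("err",r.T@(mid-F@c-p)*1000,R.from_matrix(r.T@F).as_rotvec(degrees=True))
im=[]
for n,x,y in(("top",370,200),("side",300,165)):
    im.append(cv2.resize(camera(n)[y-45:y+45,x-45:x+45],(400,400),interpolation=cv2.INTER_CUBIC))
cv2.imwrite("pics/p1.png",np.hstack(im))
E
```

```text
time_s: 8.3
eef_pos: [0.5041, -0.176, 0.1202]
eef_rot: [0.949, -0.174, 0.036, -0.259]
wrist_force: [1.2, -1.2, -1.2]
opening: 0.618
time_s: 8.97
eef_pos: [0.5239, -0.0494, 0.117]
eef_rot: [0.961, -0.091, 0.017, -0.261]
wrist_force: [-0.3, -0.2, -1.8]
opening: 0.62
time_s: 9.63
eef_pos: [0.5405, 0.0433, 0.1176]
eef_rot: [0.965, -0.031, 0.001, -0.261]
wrist_force: [0.3, -0.0, -1.8]
opening: 0.617
mid [ 0.512 -0.005  0.12 ]
err [ 0.207  0.342 -1.5  ] [0.45  0.831 0.236]
```

View pics/p1.png

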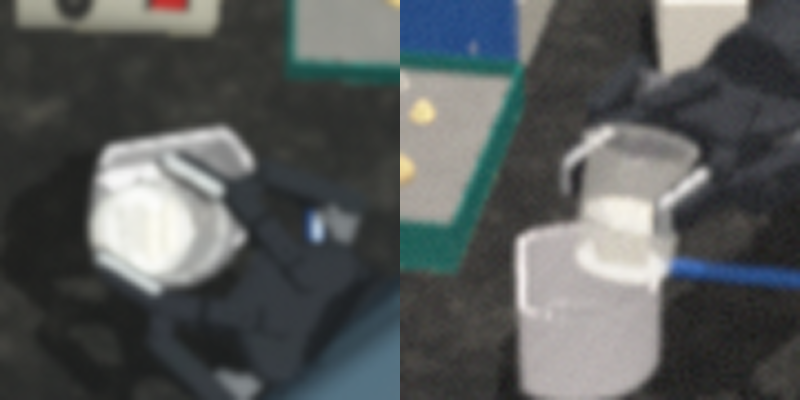

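The beaker is held over the pot's near side. I'll roll it to pour.

```bash
python3 -m jog '[[0,0,0,0,6,0,1],[0,0,0,0,6,0,1],[0,0,0,0,6,0,1],[0,0,0,0,6,0,1],[0,0,0,0,6,0,1],[0,0,0,0,6,0,1],[0,0,0,0,6,0,1],[0,0,0,0,6,0,1]]'
python3 -m jog '[[0,0,0,0,4,0,1],[0,0,0,0,4,0,1],[0,0,0,0,4,0,1],[0,0,0,0,4,0,1],[0,0,0,0,4,0,1],[0,0,0,0,3,0,1],[0,0,0,0,3,0,1],[0,0,0,0,3,0,1]]'
cat > s7.py <<'E'
from h import *
import sys
p,r,o=pose();g=np.load("grip.npz");print("mid",p+r@g["c"],"axis",r@g["a"],"t",o["time_s"],"F",o["wrist_force"])
im=[]
for n,x,y in(("top",370,200),("side",300,165)):
    im.append(cv2.resize(camera(n)[y-35:y+35,x-35:x+35],(400,400),interpolation=cv2.INTER_CUBIC))
cv2.imwrite(sys.argv[1],np.hstack(im))
E
python3 s7.py pics/p2.png
```

```text
time_s: 10.4
eef_pos: [0.5414, 0.0405, 0.1182]
eef_rot: [0.88, 0.078, 0.394, -0.252]
wrist_force: [-0.4, 0.9, -1.6]
opening: 0.616
time_s: 11.07
eef_pos: [0.5414, 0.0405, 0.1182]
eef_rot: [0.754, 0.138, 0.601, -0.225]
wrist_force: [-0.5, 0.6, -0.9]
opening: 0.613
mid [ 0.512 -0.007  0.122] axis [ 0.62 -0.75  0.23] t 11.0667 F [-0.465  0.601 -0.873]
```

View pics/p2.png

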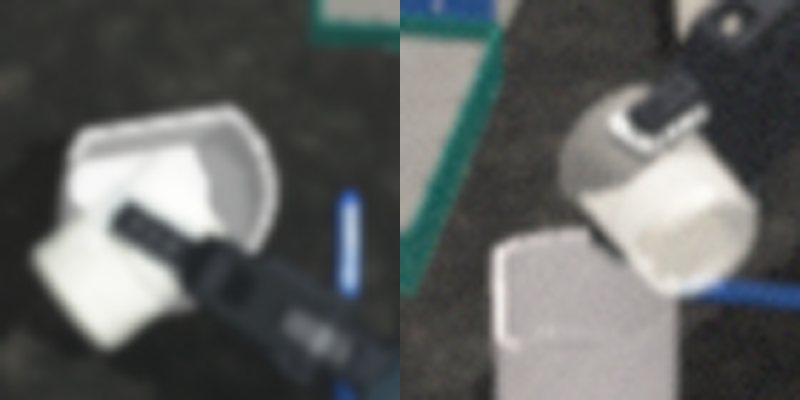

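```bash
python3 -m jog '[[0,0,0,0,3,0,1],[0,0,0,0,3,0,1],[0,0,0,0,3,0,1],[0,0,0,0,3,0,1],[0,0,0,0,3,0,1],[0,0,0,0,3,0,1],[0,0,0,0,0,0,1],[0,0,0,0,0,0,1]]'
python3 s7.py pics/p3.png
```

```text
time_s: 11.83
eef_pos: [0.5411, 0.0413, 0.118]
eef_rot: [0.653, 0.171, 0.71, -0.2]
wrist_force: [-0.7, -0.4, -1.5]
opening: 0.616
mid [ 0.512 -0.006  0.122] axis [ 0.629 -0.775 -0.058] t 11.8333 F [-0.727 -0.426 -1.469]
```

View pics/p3.png

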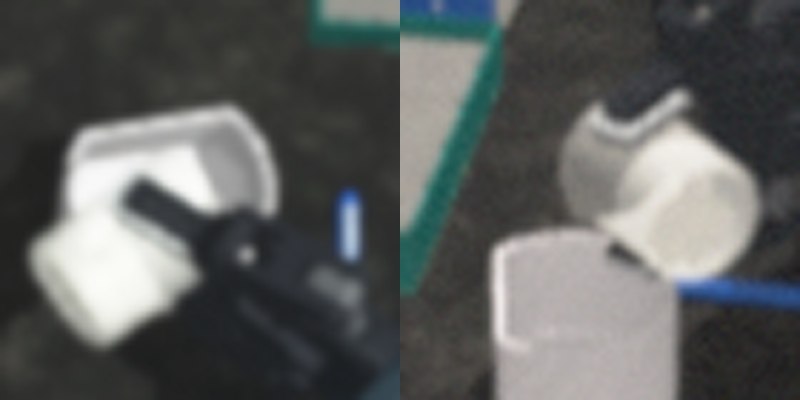

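```bash
python3 -m jog '[[0,0,0,0,3,0,1],[0,0,0,0,3,0,1],[0,0,0,0,3,0,1],[0,0,0,0,3,0,1],[0,0,0,0,0,0,1],[0,0,0,0,0,0,1],[0,0,0,0,0,0,1],[0,0,0,0,0,0,1]]'
python3 s7.py pics/p4.png
```

```text
time_s: 12.6
eef_pos: [0.5409, 0.0419, 0.1179]
eef_rot: [0.574, 0.191, 0.775, -0.181]
wrist_force: [-0.0, 0.0, -2.3]
opening: 0.62
mid [ 0.512 -0.006  0.122] axis [ 0.591 -0.766 -0.252] t 12.6 F [-0.024  0.004 -2.262]
```

View pics/p4.png

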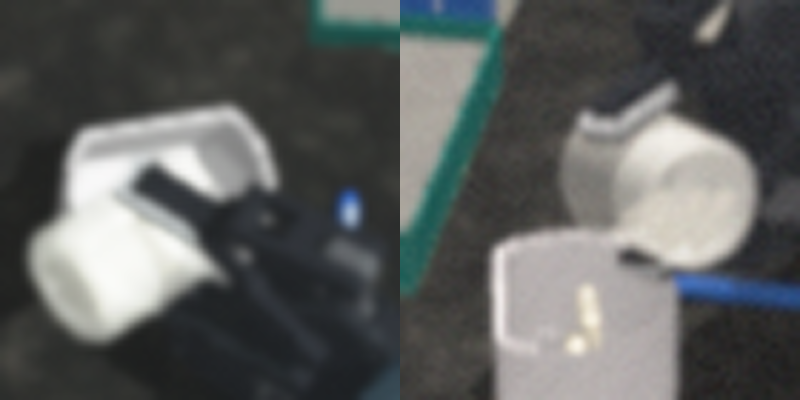

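Two or so bars are already in the pot. Tilting further.

```bash
python3 -m jog '[[0,0,0,0,3,0,1],[0,0,0,0,3,0,1],[0,0,0,0,3,0,1],[0,0,0,0,3,0,1],[0,0,0,0,3,0,1],[0,0,0,0,3,0,1],[0,0,0,0,0,0,1],[0,0,0,0,0,0,1]]'
python3 s7.py pics/p5.png
```

```text
time_s: 13.37
eef_pos: [0.5409, 0.0419, 0.118]
eef_rot: [0.446, 0.217, 0.855, -0.149]
wrist_force: [0.1, 0.4, -1.0]
opening: 0.618
mid [ 0.512 -0.006  0.122] axis [ 0.473 -0.715 -0.515] t 13.3667 F [ 0.095  0.382 -0.964]
```

View pics/p5.png

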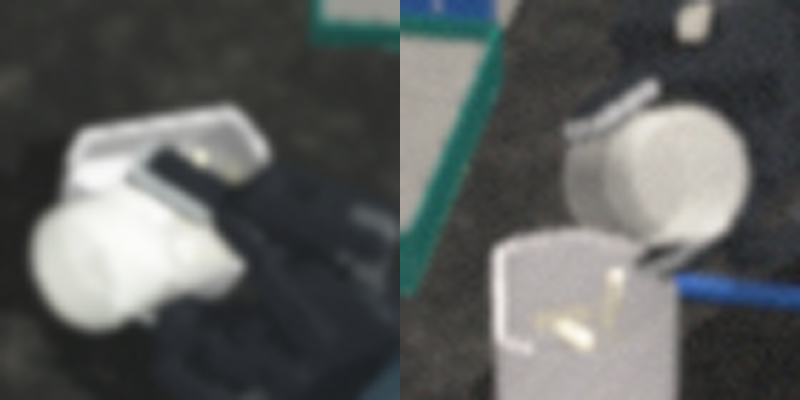

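```bash
python3 -m jog '[[0,0,0,0,4,0,1],[0,0,0,0,4,0,1],[0,0,0,0,4,0,1],[0,0,0,0,4,0,1],[0,0,0,0,4,0,1],[0,0,0,0,0,0,1],[0,0,0,0,0,0,1],[0,0,0,0,0,0,1]]'
python3 s7.py pics/p6.png
```

```text
time_s: 14.13
eef_pos: [0.5408, 0.0419, 0.1179]
eef_rot: [0.291, 0.239, 0.92, -0.109]
wrist_force: [0.1, 0.8, -1.6]
opening: 0.619
mid [ 0.513 -0.006  0.122] axis [ 0.267 -0.611 -0.745] t 14.1333 F [ 0.111  0.804 -1.647]
```

View pics/p6.png

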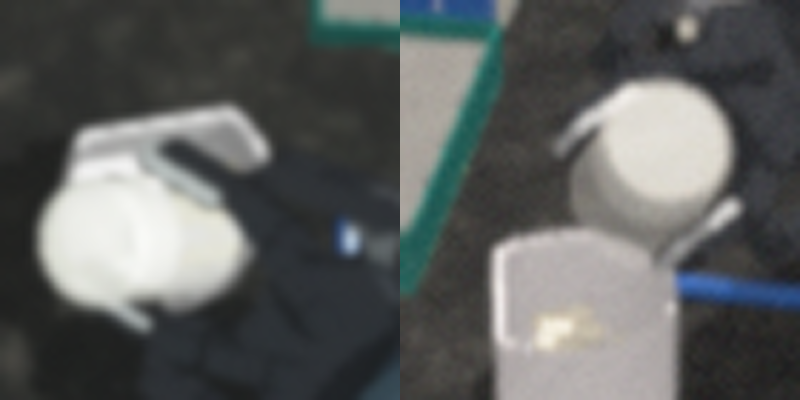

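```bash
python3 -m jog '[[0,0,0,0,5,0,1],[0,0,0,0,5,0,1],[0,0,0,0,0,0,1],[0,0,0,0,0,0,1],[0,0,0,0,-6,0,1],[0,0,0,0,-6,0,1],[0,0,0,0,6,0,1],[0,0,0,0,6,0,1]]'
python3 -m jog '[[0,0,0,0,0,0,1],[0,0,0,0,0,0,1],[0,0,0,0,0,0,1]]'
python3 s7.py pics/p7.png
```

```text
time_s: 14.9
eef_pos: [0.5409, 0.0419, 0.1179]
eef_rot: [0.208, 0.248, 0.942, -0.087]
wrist_force: [0.3, 1.0, -0.5]
opening: 0.62
time_s: 15.15
eef_pos: [0.5409, 0.0419, 0.1179]
eef_rot: [0.211, 0.248, 0.942, -0.088]
wrist_force: [-1.1, -0.1, -1.1]
opening: 0.617
mid [ 0.513 -0.006  0.122] axis [ 0.144 -0.545 -0.826] t 15.15 F [-1.133 -0.102 -1.146]
```

View pics/p7.png

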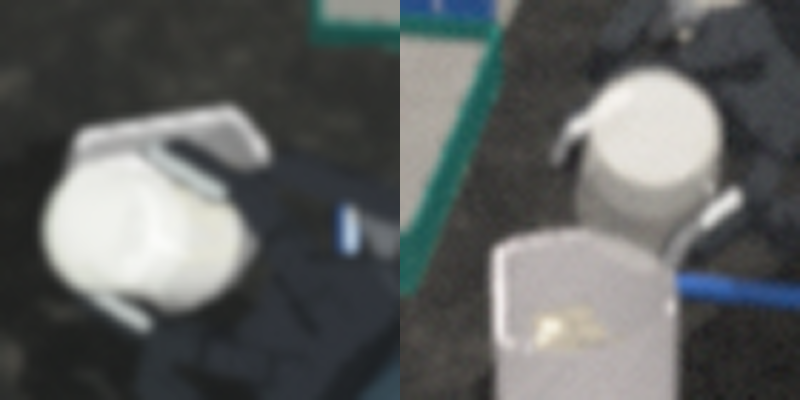

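```bash
python3 -m jog '[[0,0,0,0,-6,0,1],[0,0,0,0,-6,0,1],[0,0,0,0,-6,0,1],[0,0,0,0,-6,0,1],[0,0,0,0,-6,0,1],[0,0,0,0,-6,0,1],[0,0,0,0,-6,0,1],[0,0,0,0,-6,0,1]]'
python3 -m jog '[[0,0,0,0,-7,0,1],[0,0,0,0,-7,0,1],[0,0,0,0,-7,0,1],[0,0,0,0,-7,0,1],[0,0,0,0,-7,0,1],[0,0,0,0,-7,0,1],[0,0,0,0,-7,0,1],[0,0,0,0,-7,0,1]]'
python3 -m jog '[[0,0,0,0,-7,0,1],[0,0,0,0,-7,0,1],[0,0,0,0,-7,0,1],[0,0,0,0,-7,0,1],[0,0,0,0,-7,0,1],[0,0,0,0,-7,0,1],[0,0,0,0,-7,0,1],[0,0,0,0,-2,0,1]]'
python3 s7.py pics/p8.png
python3 - <<'E'
from h import *
p,r,o=pose();g=np.load("grip.npz")
print(R.from_matrix(r.T@g["r"]).as_rotvec(degrees=True),o["q"])
up=p+[0,0,.02]
hv=g["p"]+[0,0,.10]
plan(hv,g["r"],14)
E
```

```text
time_s: 15.92
eef_pos: [0.5409, 0.0419, 0.1179]
eef_rot: [0.577, 0.191, 0.774, -0.181]
wrist_force: [-0.3, 0.1, -1.3]
opening: 0.616
time_s: 16.58
eef_pos: [0.5409, 0.0419, 0.1179]
eef_rot: [0.872, 0.083, 0.412, -0.25]
wrist_force: [0.5, -0.2, -1.2]
opening: 0.615
time_s: 17.25
eef_pos: [0.5409, 0.042, 0.1179]
eef_rot: [0.965, -0.033, -0.004, -0.261]
wrist_force: [-1.4, 0.3, -0.8]
opening: 0.618
mid [ 0.512 -0.006  0.12 ] axis [-0.152 -0.246  0.957] t 17.25 F [-1.442  0.31  -0.814]
[-16.788   0.089   0.022] [-0.892  0.725  1.977  1.215  1.667 -1.178]
14 rows; total turn [-16.788   0.089   0.022]
[[5.5, -14.7, -0.4, -1.2, 0.0, 0.0], [5.5, -14.7, -0.7, -1.2, 0.0, 0.0], [5.5, -14.7, -1.0, -1.2, 0.0, 0.0], [5.5, -14.6, -1.3, -1.2, 0.0, 0.0], [5.5, -14.6, -1.6, -1.2, 0.0, 0.0], [5.5, -14.6, -1.9, -1.2, 0.0, 0.0], [5.5, -14.5, -2.2, -1.2, 0.0, 0.0], [5.5, -14.5, -2.5, -1.2, 0.0, 0.0], [5.5, -14.4, -2.8, -1.2, 0.0, 0.0], [5.5, -14.4, -3.1, -1.2, 0.0, 0.0], [5.5, -14.3, -3.4, -1.2, 0.0, 0.0], [5.5, -14.2, -3.7, -1.2, 0.0, 0.0], [5.5, -14.1, -4.0, -1.2, 0.0, 0.0], [5.5, -14.0, -4.3, -1.2, 0.0, 0.0]]
```

View pics/p8.png

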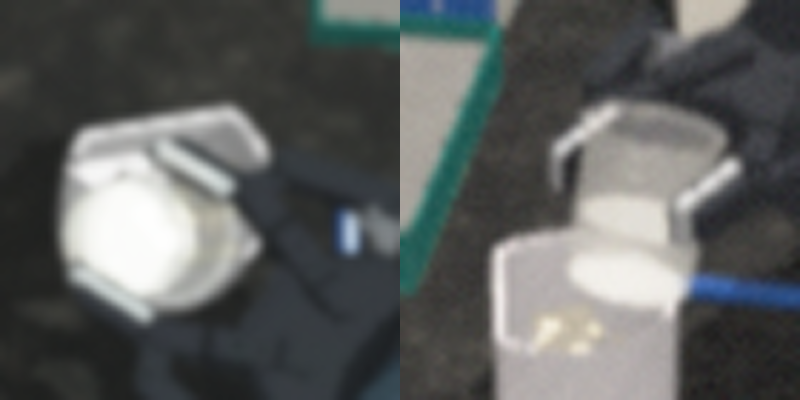

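```bash
python3 -m jog '[[5,-15,3,-1.2,0,0,1],[6,-15,3,-1.2,0,0,1],[5,-15,2,-1.2,0,0,1],[6,-15,-1,-1.2,0,0,1],[5,-15,-2,-1.2,0,0,1],[6,-15,-2,-1.2,0,0,1],[5,-14,-2,-1.2,0,0,1],[6,-14,-3,-1.2,0,0,1]]'
python3 -m jog '[[5,-14,-3,-1.2,0,0,1],[6,-14,-3,-1.2,0,0,1],[5,-14,-3,-1.2,0,0,1],[6,-14,-4,-1.2,0,0,1],[5,-14,-4,-1.2,0,0,1],[6,-14,-4,-1.2,0,0,1],[0,0,0,0,0,0,1]]'
python3 - <<'E'
from h import *
p,r,o=pose();g=np.load("grip.npz")
print(R.from_matrix(r.T@g["r"]).as_rotvec(degrees=True),r.T@(g["p"]-p)*1000,p-g["p"],o["wrist_force"])
T=camera("top");S=camera("side")
im=[cv2.resize(c[y-25:y+25,x-25:x+25],(400,400),interpolation=cv2.INTER_CUBIC) for c,x,y in((T,364,203),(S,297,185),(T,450,235),(S,334,125))]
cv2.imwrite("pics/c1.png",np.hstack(im[:2]));cv2.imwrite("pics/c2.png",np.hstack(im[2:]))
cv2.imwrite("pics/c3.png",T)
plan(g["p"]+[0,0,.015],g["r"],6)
E
```

```text
time_s: 18.02
eef_pos: [0.5189, -0.0831, 0.1324]
eef_rot: [0.959, -0.113, 0.023, -0.26]
wrist_force: [-0.4, -0.6, -1.7]
opening: 0.616
time_s: 18.6
eef_pos: [0.5046, -0.1774, 0.1368]
eef_rot: [0.949, -0.174, 0.037, -0.26]
wrist_force: [0.9, -0.2, -0.2]
opening: 0.62
[0.255 0.158 0.195] [  -4.953   40.722 -102.294] [ 0.001 -0.003  0.11 ] [ 0.913 -0.179 -0.192]
6 rows; total turn [0.04  0.02  0.044]
[[-0.4, 5.4, -14.8, 0.0, 0.0, 0.0], [-0.4, 5.4, -14.8, 0.0, 0.0, 0.0], [-0.4, 5.4, -14.8, 0.0, 0.0, 0.0], [-0.4, 5.4, -14.8, 0.0, 0.0, 0.0], [-0.4, 5.4, -14.8, 0.0, 0.0, 0.0], [-0.4, 5.4, -14.8, 0.0, 0.0, 0.0]]
```

View pics/c1.png

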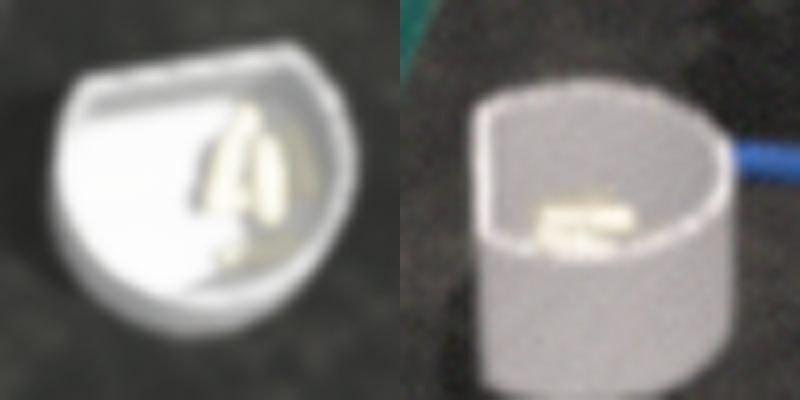

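View pics/c2.png

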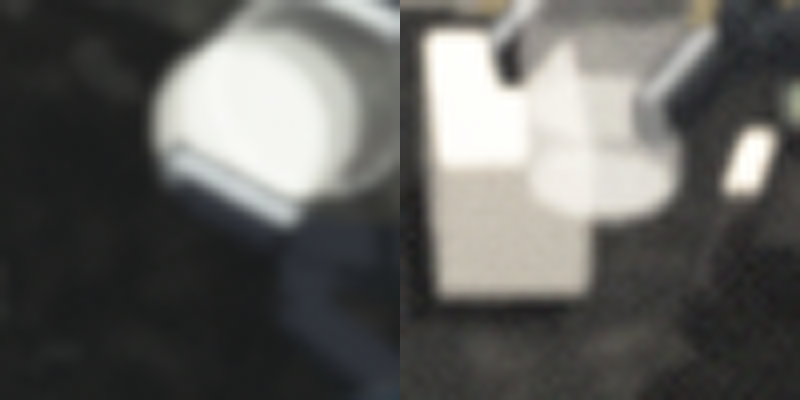

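View pics/c3.png

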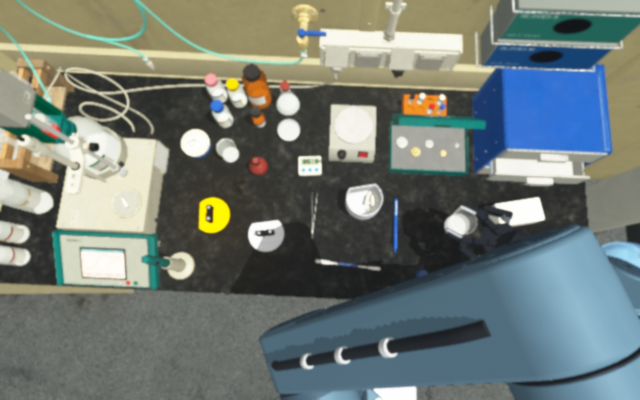

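The beaker looks empty, the bars are piled in the pot, and none are loose on the worktop. Setting the beaker down where it stood.

```bash
python3 -m jog '[[-1,6,-15,0,0,0,1],[-1,6,-15,0,0,0,1],[-1,6,-15,0,0,0,1],[-1,6,-15,0,0,0,1],[0,6,-15,0,0,0,1],[0,5,-15,0,0,0,1],[0,2,-5,0,0,0,1],[0,0,0,0,0,0,1]]'
python3 - <<'E'
from h import *
p,r,o=pose();g=np.load("grip.npz")
print(R.from_matrix(r.T@g["r"]).as_rotvec(degrees=True),r.T@(g["p"]-p)*1000,p-g["p"],o["wrist_force"])
E
```

```text
time_s: 19.37
eef_pos: [0.5024, -0.1688, 0.0329]
eef_rot: [0.95, -0.171, 0.04, -0.258]
wrist_force: [-0.6, 0.7, -0.1]
opening: 0.616
[-0.12  -0.173 -0.101] [ 3.373 -1.614 -7.285] [-0.001  0.005  0.006] [-0.631  0.734 -0.116]
```

```bash
python3 -m jog '[[0,1,-2,0,0,0,1],[0,1,-2,0,0,0,1],[0,0,-1,0,0,0,1],[0,0,-1,0,0,0,1],[0,0,0,0,0,0,1]]'
python3 - <<'E'
from h import *
p,r,o=pose();g=np.load("grip.npz")
print(p-g["p"],o["wrist_force"])
E
```

```text
time_s: 19.78
eef_pos: [0.503, -0.1711, 0.028]
eef_rot: [0.95, -0.172, 0.038, -0.258]
wrist_force: [-0.2, -0.0, -1.1]
opening: 0.619
[-0.     0.003  0.001] [-0.18  -0.01  -1.085]
```

```bash
python3 -m jog '[[0,0,-1,0,0,0,1],[0,0,0,0,0,0,1]]'
python3 -m jog '[[0,0,-0.7,0,0,0,1],[0,0,0,0,0,0,1],[0,0,0,0,0,0,1]]'
python3 s5.py pics/b1.png
```

```text
time_s: 19.95
eef_pos: [0.5028, -0.1713, 0.0269]
eef_rot: [0.95, -0.172, 0.038, -0.258]
wrist_force: [0.6, 0.9, -1.6]
opening: 0.613
time_s: 20.2
eef_pos: [0.5027, -0.1714, 0.0267]
eef_rot: [0.95, -0.172, 0.038, -0.258]
wrist_force: [-1.0, 0.1, 3.2]
opening: 0.616
[ 0.503 -0.171  0.027] [-1.149  0.813  1.696  0.874  1.612 -1.084]
err mm [  1.022 -36.52   -1.585] [0.236 0.797 0.569]
```

View pics/b1.png

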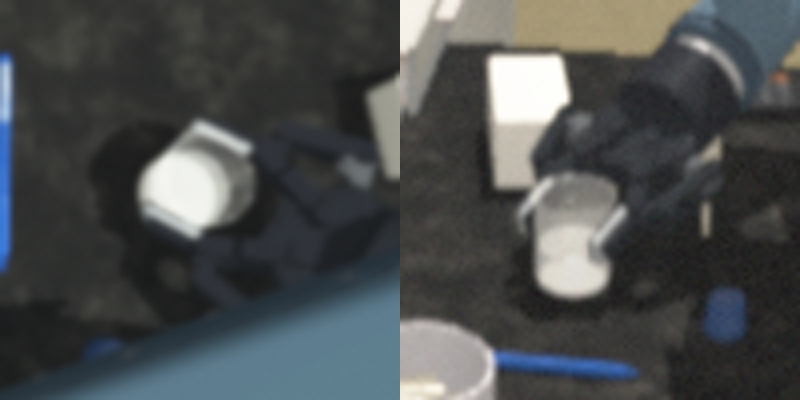

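```bash
python3 -m jog '[[0,0,0,0,0,0,0],[0,0,0,0,0,0,-0.5],[0,0,0,0,0,0,-1],[0,0,0,0,0,0,-1],[0,0,0,0,0,0,-1],[0,0,0,0,0,0,-1]]'
python3 -m jog '[[0,-10,0,0,0,0,-1],[0,-20,0,0,0,0,-1],[0,-25,0,0,0,0,-1],[0,-30,0,0,0,0,-1],[0,-30,0,0,0,0,-1],[0,-20,10,0,0,0,-1]]'
python3 s5.py pics/b2.png
python3 - <<'E'
from h import *
a=[cv2.resize(camera(n)[y-20:y+20,x-20:x+20],(400,400),interpolation=cv2.INTER_CUBIC) for n,x,y in(("top",445,232),("side",333,150))]
cv2.imwrite("pics/b3.png",np.hstack(a))
E
```

```text
time_s: 20.8
eef_pos: [0.5026, -0.1713, 0.0259]
eef_rot: [0.95, -0.172, 0.038, -0.258]
wrist_force: [-0.5, -0.1, 0.3]
opening: 1.001
time_s: 21.3
eef_pos: [0.4381, -0.2803, 0.0823]
eef_rot: [0.949, -0.173, 0.039, -0.259]
wrist_force: [-0.0, 0.1, -0.3]
opening: 1.0
[ 0.438 -0.28   0.082] [-1.316  0.776  1.57   0.754  1.8   -1.039]
err mm [  0.877 101.505  -9.815] [0.358 0.716 0.675]
```

View pics/b3.png

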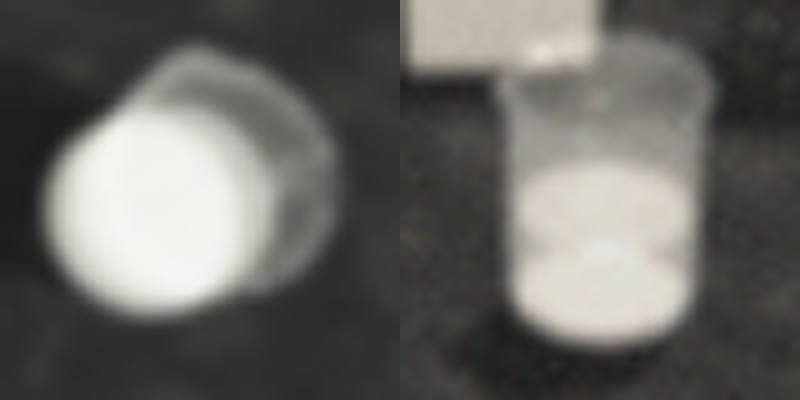

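The beaker stands upright and empty. Next I'll re-measure the pot and lid and check IK for the top-down lid grasp.

```bash
cat > s8.py <<'E'
from kin import *
from h import *
from s3 import check
p,r,o=pose()
t=camera("top");s_=camera("side")
for nm,M,a,b,th_ in (("pot",POT,(364,203),(297,190),85),("lid",LID,(266,236),(322,272),110)):
    ha=hull(t,a,th_,dbg=f"pics/d_{nm}t.png");hb=hull(s_,b,th_,dbg=f"pics/d_{nm}s.png")
    x0=np.r_[px("top",ha.mean(0),.03)[:2],0.2]
    for ob in ({"top":ha},{"side":hb},{"top":ha,"side":hb}): print(nm,list(ob),*fit(ob,M,x0))
lid=np.array([.4512,.2239]);
w1=p+[-.0,.0,.2];W1=frame(75,55)
w2=np.array([.48,.0,.28]);D=frame(100.8,90)
w3=np.array([*lid,.12]);w4=np.array([*lid,-.014])
s=check(p,r,w1,W1,o["q"],4);s=check(w1,W1,w2,D,s,4);s=check(w2,D,w3,D,s,4);s=check(w3,D,w4,D,s,2)
D2=frame(90+np.degrees(.22),90);s=check(w4+[0,0,.2],D,np.array([.547,-.019,.15]),D2,s,4)
plan(w1,W1,8);plan(w2,D,14,p=w1,R0=W1)
E
python3 s8.py
```

```text
pot ['top'] [ 0.546 -0.019  0.212] 0.9542537641014266
pot ['side'] [ 0.547 -0.019  0.253] 0.6763804712941869
pot ['top', 'side'] [ 0.547 -0.019  0.236] 0.8164874671538248
lid ['top'] [0.45  0.224 0.181] 0.9753802978481793
lid ['side'] [0.452 0.224 0.192] 0.708920664609974
lid ['top', 'side'] [0.452 0.224 0.181] 0.8432434158088843
0.25 [-1.27  0.61  1.59  0.68  1.79 -0.98]
0.5 [-1.21  0.46  1.58  0.61  1.8  -0.91]
0.75 [-1.15  0.34  1.54  0.52  1.82 -0.85]
1.0 [-1.08  0.25  1.49  0.42  1.86 -0.79]
0.25 [-0.93  0.09  1.61  0.34  1.75 -0.78]
0.5 [-0.74 -0.02  1.69  0.25  1.65 -0.71]
0.75 [-0.51 -0.09  1.73  0.14  1.57 -0.59]
1.0 [-0.25 -0.1   1.73 -0.    1.51 -0.44]
0.25 [-0.13 -0.08  1.79 -0.    1.43 -0.32]
0.5 [-0.01 -0.04  1.84 -0.    1.35 -0.2 ]
0.75 [ 0.11  0.02  1.86  0.    1.26 -0.08]
1.0 [0.22 0.11 1.86 0.   1.18 0.04]
0.5 [ 0.22  0.21  1.9  -0.    1.04  0.04]
1.0 [ 0.22  0.33  1.92 -0.    0.89  0.04]
0.25 [ 0.09  0.04  1.81 -0.    1.3  -0.1 ]
0.5 [-0.03  0.06  1.8  -0.    1.28 -0.23]
0.75 [-0.15  0.11  1.77 -0.    1.26 -0.36]
1.0 [-0.25  0.17  1.72  0.    1.25 -0.47]
8 rows; to
[... 174 characters left out ...]
1, 1.6], [0.8, -15.5, 19.7, -4.3, -1.1, 1.6], [0.7, -16.9, 18.5, -4.3, -1.1, 1.6], [0.5, -18.3, 17.1, -4.3, -1.1, 1.6], [0.3, -19.5, 15.7, -4.3, -1.1, 1.6]]
14 rows; total turn [-34.399 -24.987   7.878]
[[-2.3, 11.6, 16.2, -2.5, -1.8, 0.6], [-1.7, 10.9, 16.8, -2.5, -1.8, 0.6], [-1.1, 10.1, 17.3, -2.5, -1.8, 0.6], [-0.4, 9.4, 17.7, -2.5, -1.8, 0.6], [0.2, 8.6, 18.1, -2.5, -1.8, 0.6], [0.8, 7.8, 18.4, -2.5, -1.8, 0.6], [1.5, 7.0, 18.7, -2.5, -1.8, 0.6], [2.2, 6.2, 18.9, -2.5, -1.8, 0.6], [2.8, 5.4, 19.1, -2.5, -1.8, 0.6], [3.4, 4.5, 19.2, -2.5, -1.8, 0.6], [4.1, 3.7, 19.3, -2.5, -1.8, 0.6], [4.7, 2.8, 19.3, -2.5, -1.8, 0.6], [5.3, 1.9, 19.2, -2.5, -1.8, 0.6], [6.0, 1.0, 19.1, -2.5, -1.8, 0.6]]
```

```bash
python3 -m jog '[[0,-9,23,-4.3,-1.1,1.6,-1],[1,-11,23,-4.3,-1.1,1.6,-1],[1,-12,22,-4.3,-1.1,1.6,-1],[1,-14,21,-4.3,-1.1,1.6,-1],[1,-15,20,-4.3,-1.1,1.6,-1],[1,-17,18,-4.3,-1.1,1.6,-1],[0,-18,17,-4.3,-1.1,1.6,-1],[0,-19,16,-4.3,-1.1,1.6,-1]]'
python3 -m jog '[[-2,12,16,-2.5,-1.8,0.6,-1],[-2,11,17,-2.5,-1.8,0.6,-1],[-1,10,17,-2.5,-1.8,0.6,-1],[0,9,18,-2.5,-1.8,0.6,-1],[0,9,18,-2.5,-1.8,0.6,-1],[1,8,18,-2.5,-1.8,0.6,-1],[1,7,19,-2.5,-1.8,0.6,-1],[2,6,19,-2.5,-1.8,0.6,-1]]'
python3 -m jog '[[3,5,19,-2.5,-1.8,0.6,-1],[3,5,19,-2.5,-1.8,0.6,-1],[4,4,19,-2.5,-1.8,0.6,-1],[5,3,19,-2.5,-1.8,0.6,-1],[5,2,19,-2.5,-1.8,0.6,-1],[6,1,19,-2.5,-1.8,0.6,-1],[0,0,0,0,0,0,-1]]'
python3 - <<'E'
from h import *
p,r,o=pose();print(r,o["q"])
plan(np.array([.4512,.2239,.12]),frame(90+np.degrees(.187),90),10)
E
```

```text
time_s: 22.27
eef_pos: [0.4398, -0.2768, 0.2827]
eef_rot: [0.879, -0.459, 0.06, -0.114]
wrist_force: [0.5, 0.2, -0.0]
opening: 1.0
time_s: 22.93
eef_pos: [0.4619, -0.117, 0.2788]
eef_rot: [0.791, -0.612, -0.013, -0.007]
wrist_force: [0.3, 0.9, 0.1]
opening: 0.999
time_s: 23.52
eef_pos: [0.4779, 0.004, 0.2759]
eef_rot: [-0.7, 0.707, 0.068, -0.075]
wrist_force: [-0.2, 0.3, -0.1]
opening: 1.0
[[ 0.979 -0.008 -0.202]
 [ 0.202 -0.011  0.979]
 [-0.011 -1.    -0.009]] [-0.231 -0.094  1.733 -0.012  1.508 -0.434]
10 rows; total turn [ 0.513  0.952 -0.598]
[[2.0, 15.4, 22.2, 0.1, 0.1, -0.1], [1.9, 15.4, 22.2, 0.1, 0.1, -0.1], [1.9, 15.4, 22.2, 0.1, 0.1, -0.1], [1.8, 15.4, 22.2, 0.1, 0.1, -0.1], [1.8, 15.5, 22.2, 0.1, 0.1, -0.1], [1.7, 15.5, 22.2, 0.1, 0.1, -0.1], [1.7, 15.5, 22.1, 0.1, 0.1, -0.1], [1.6, 15.5, 22.1, 0.1, 0.1, -0.1], [1.6, 15.5, 22.1, 0.1, 0.1, -0.1], [1.5, 15.6, 22.1, 0.1, 0.1, -0.1]]
```

```bash
python3 -m jog '[[2,15,22,0.1,0.1,-0.1,-1],[2,15,22,0.1,0.1,-0.1,-1],[2,15,22,0.1,0.1,-0.1,-1],[2,15,22,0,0.1,-0.1,-1],[2,16,22,0,0.1,0,-1],[2,16,22,0,0.1,0,-1],[2,16,22,0,0.1,0,-1],[2,16,22,0,0.1,0,-1]]'
python3 -m jog '[[2,16,22,0.1,0.1,-0.1,-1],[2,16,22,0.1,0.1,-0.1,-1],[0,0,0,0,0,0,-1],[0,0,0,0,0,0,-1]]'
cat > s9.py <<'E'
from h import *
import sys
p,r,o=pose();print(p,o["q"],o["time_s"],o["wrist_force"])
t=np.array([.4512,.2239,-.012]);F=frame(90+np.degrees(.187),90)
print("err",r.T@(t-p)*1000,R.from_matrix(r.T@F).as_rotvec(degrees=True))
im=[]
for n,x,y in(("top",268,225),("side",322,262)):
    w=40;c=cv2.resize(camera(n)[y-w:y+w,x-w:x+w],(400,400),interpolation=cv2.INTER_CUBIC)
    for d in(0,-.032,-.045):
        u=((proj(n,p+d*r[:,1])[0]-[x-w,y-w]+.5)*5).astype(int).tolist();cv2.circle(c,u,3,(0,0,255),-1)
    im.append(c)
cv2.imwrite(sys.argv[1],np.hstack(im))
E
python3 s9.py pics/l1.png
```

```text
time_s: 24.18
eef_pos: [0.4596, 0.1749, 0.1501]
eef_rot: [-0.703, 0.706, 0.063, -0.065]
wrist_force: [0.7, -0.7, 0.1]
opening: 1.0
time_s: 24.52
eef_pos: [0.455, 0.218, 0.1179]
eef_rot: [-0.704, 0.705, 0.063, -0.065]
wrist_force: [-0.9, 0.7, -0.0]
opening: 1.0
[0.455 0.218 0.118] [ 0.212  0.115  1.853 -0.001  1.177  0.032] 24.5167 [-0.917  0.748 -0.002]
err [ -2.329 129.902   6.658] [ 0.069 -0.388 -0.164]
```

View pics/l1.png

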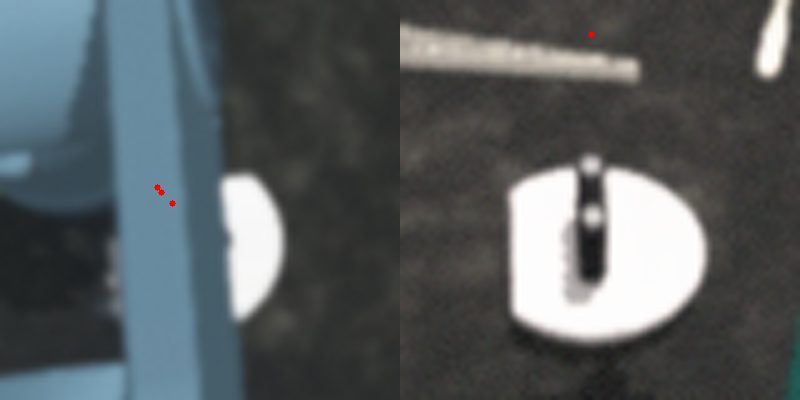

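```bash
python3 -m jog '[[-1,20,3,0,-0.2,-0.1,-1],[-1,20,3,0,-0.2,0,-1],[0,20,1,0,0,0,-1],[0,20,0,0,0,0,-1],[0,0,0,0,0,0,-1]]'
python3 s9.py pics/l2.png
```

```text
time_s: 25.03
eef_pos: [0.4522, 0.2224, 0.0372]
eef_rot: [-0.704, 0.705, 0.064, -0.065]
wrist_force: [-1.5, -0.5, -0.8]
opening: 0.999
[0.452 0.222 0.037] [ 0.222  0.237  1.902 -0.002  1.004  0.04 ] 25.0333 [-1.502 -0.533 -0.79 ]
err [-0.656 49.244  1.777] [ 0.087 -0.235 -0.087]
```

View pics/l2.png

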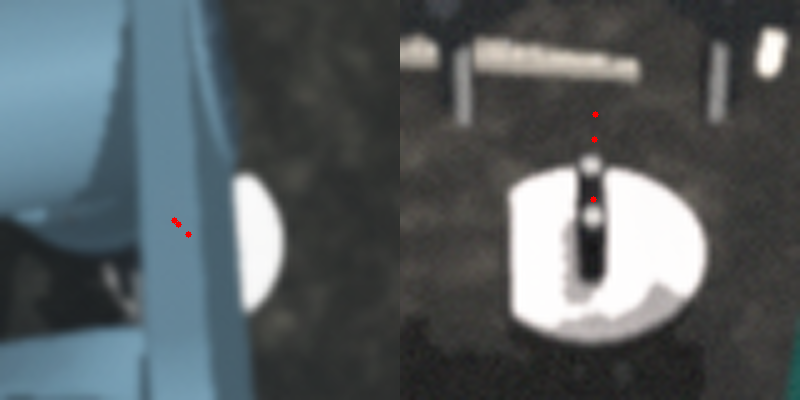

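```bash
python3 -m jog '[[-0.3,15,1,0,0,0,-1],[-0.3,15,1,0,0,0,-1],[0,10,0,0,0,0,-1],[0,5,0,0,0,0,-1],[0,0,0,0,0,0,-1],[0,0,0,0,0,0,-1]]'
python3 s9.py pics/l3.png
```

```text
time_s: 25.63
eef_pos: [0.4542, 0.2258, -0.0044]
eef_rot: [-0.704, 0.704, 0.067, -0.063]
wrist_force: [-0.9, -0.3, 0.7]
opening: 1.0
[ 0.454  0.226 -0.004] [ 0.228  0.315  1.91  -0.002  0.912  0.045] 25.6333 [-0.861 -0.312  0.666]
err [-3.365  7.599 -1.279] [ 0.063 -0.172  0.256]
```

View pics/l3.png

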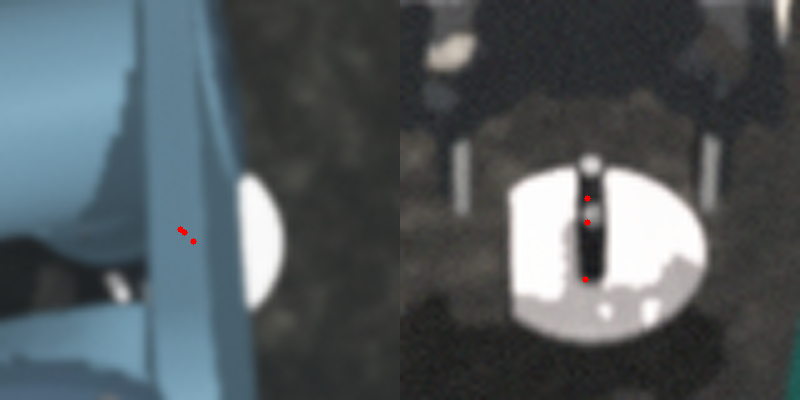

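```bash
python3 -m jog '[[-3.4,6,-1.3,0,0,0.2,-1],[0,0,0,0,0,0,-1],[0,0,0,0,0,0,0],[0,0,0,0,0,0,0.3],[0,0,0,0,0,0,0.6],[0,0,0,0,0,0,1],[0,0,0,0,0,0,1],[0,0,0,0,0,0,1]]'
python3 -m jog '[[0,0,0,0,0,0,1],[0,0,0,0,0,0,1],[0,0,0,0,0,0,1]]'
python3 s9.py pics/l4.png
```

```text
time_s: 26.4
eef_pos: [0.4507, 0.2239, -0.011]
eef_rot: [-0.704, 0.704, 0.065, -0.065]
wrist_force: [3.0, 1.4, 3.8]
opening: 0.144
time_s: 26.65
eef_pos: [0.4508, 0.224, -0.0109]
eef_rot: [-0.704, 0.704, 0.065, -0.065]
wrist_force: [-0.3, -0.2, 2.2]
opening: 0.123
[ 0.451  0.224 -0.011] [ 0.226  0.323  1.918 -0.001  0.9    0.042] 26.65 [-0.274 -0.245  2.151]
err [ 0.367  1.115 -0.132] [ 0.062 -0.164  0.039]
```

View pics/l4.png

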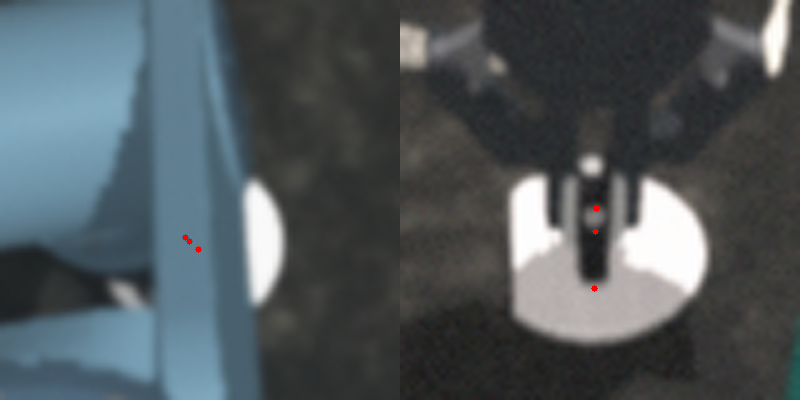

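```bash
cat > s10.py <<'E'
from h import *
from s3 import check
import os
p,r,o=pose()
if not os.path.exists("lidgrip.npz"): np.savez("lidgrip.npz",p=p,r=r)
g=np.load("lidgrip.npz")
print("yaw tool",np.arctan2(r[1,0],r[0,0]))
T=g["p"]+np.array([.5468-.4512,-.0192-.2239,.047]); RT=R.from_euler('z',.038).as_matrix()@g["r"]
np.savez("target.npz",p=T,r=RT)
up=p+[0,0,.12];s=check(p,r,up,r,o["q"],2);s=check(up,r,T+[0,0,.06],RT,s,4)
plan(up,r,5);plan(T+[0,0,.06],RT,14,p=up,R0=r)
E
python3 s10.py
```

```text
yaw tool 0.18419798653779187
0.5 [ 0.23  0.21  1.9  -0.    1.03  0.04]
1.0 [ 0.23  0.12  1.86 -0.    1.15  0.04]
0.25 [ 0.1   0.12  1.87 -0.    1.15 -0.1 ]
0.5 [-0.03  0.14  1.86 -0.    1.14 -0.23]
0.75 [-0.15  0.18  1.82 -0.    1.14 -0.36]
1.0 [-0.25  0.23  1.77 -0.    1.14 -0.47]
5 rows; total turn [0. 0. 0.]
[[0.0, -24.0, -0.0, 0.0, 0.0, 0.0], [0.0, -24.0, -0.0, 0.0, 0.0, 0.0], [0.0, -24.0, -0.0, 0.0, 0.0, 0.0], [0.0, -24.0, -0.0, 0.0, 0.0, 0.0], [0.0, -24.0, -0.0, 0.0, 0.0, 0.0]]
14 rows; total turn [ 0.002 -2.177 -0.002]
[[3.5, 1.0, -18.3, 0.0, -0.2, -0.0], [3.5, 1.0, -18.3, 0.0, -0.2, -0.0], [3.4, 1.0, -18.3, 0.0, -0.2, -0.0], [3.4, 1.0, -18.3, 0.0, -0.2, -0.0], [3.3, 1.0, -18.4, 0.0, -0.2, -0.0], [3.3, 1.0, -18.4, 0.0, -0.2, -0.0], [3.2, 1.0, -18.4, 0.0, -0.2, -0.0], [3.2, 1.0, -18.4, 0.0, -0.2, -0.0], [3.1, 1.0, -18.4, 0.0, -0.2, -0.0], [3.1, 1.0, -18.4, 0.0, -0.2, -0.0], [3.0, 1.0, -18.4, 0.0, -0.2, -0.0], [3.0, 1.0, -18.4, 0.0, -0.2, -0.0], [2.9, 1.0, -18.4, 0.0, -0.2, -0.0], [2.9, 1.0, -18.4, 0.0, -0.2, -0.0]]
```

```bash
python3 -m jog '[[0,-24,0,0,0,0,1],[0,-24,0,0,0,0,1],[0,-24,0,0,0,0,1],[0,-24,0,0,0,0,1],[0,-24,0,0,0,0,1],[0,0,0,0,0,0,1]]'
python3 s9.py pics/l5.png
```

```text
time_s: 27.25
eef_pos: [0.4535, 0.2248, 0.1134]
eef_rot: [-0.704, 0.704, 0.068, -0.062]
wrist_force: [1.2, 0.9, -1.3]
opening: 0.123
[0.454 0.225 0.113] [ 0.226  0.116  1.861 -0.001  1.157  0.042] 27.25 [ 1.168  0.926 -1.298]
err [ -3.387 125.386  -0.327] [ 0.048 -0.154  0.442]
```

View pics/l5.png

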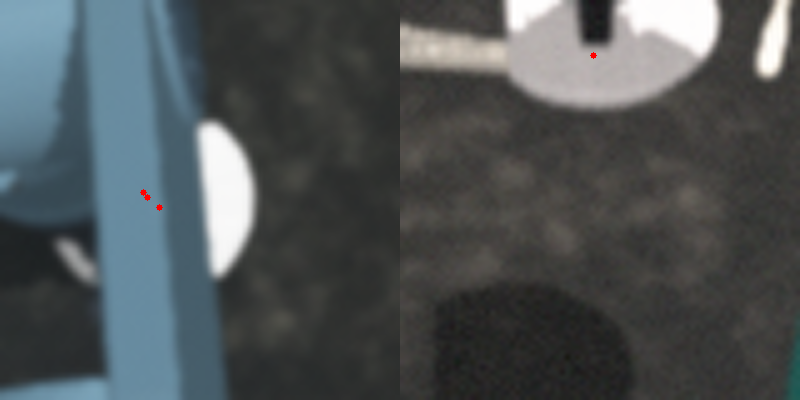

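The lid is lifted and held level. Moving it over the pot.

```bash
python3 -m jog '[[3,1,-18,0,-0.2,0,1],[3,1,-18,0,-0.2,0,1],[3,1,-18,0,-0.2,0,1],[3,1,-18,0,-0.2,0,1],[3,1,-18,0,-0.2,0,1],[3,1,-18,0,-0.2,0,1],[3,1,-18,0,-0.2,0,1],[3,1,-18,0,-0.2,0,1]]'
python3 -m jog '[[3,1,-18,0,-0.1,0,1],[3,1,-18,0,-0.1,0,1],[3,1,-18,0,-0.1,0,1],[3,1,-18,0,-0.1,0,1],[3,1,-18,0,-0.1,0,1],[3,1,-18,0,-0.1,0,1],[0,0,0,0,0,0,1],[0,0,0,0,0,0,1]]'
cat > s11.py <<'E'
from h import *
import sys
p,r,o=pose();print(p,o["time_s"],o["wrist_force"],o["opening"])
t=np.load("target.npz");print("err",r.T@(t["p"]-p)*1000,R.from_matrix(r.T@t["r"]).as_rotvec(degrees=True))
im=[]
S=camera("side");T=camera("top")
for c,x,y in((T,365,195),(S,300,165)):
    w=40;im.append(cv2.resize(c[y-w:y+w,x-w:x+w],(400,400),interpolation=cv2.INTER_CUBIC))
cv2.imwrite(sys.argv[1],np.hstack(im))
cv2.imwrite("pics/raw_"+sys.argv[1][5:],S)
E
python3 s11.py pics/f1.png
```

```text
time_s: 28.02
eef_pos: [0.5005, 0.0867, 0.0986]
eef_rot: [-0.703, 0.703, 0.073, -0.076]
wrist_force: [0.9, -0.2, -0.9]
opening: 0.124
time_s: 28.68
eef_pos: [0.5415, -0.0145, 0.093]
eef_rot: [0.703, -0.703, -0.077, 0.079]
wrist_force: [0.2, 0.7, -1.1]
opening: 0.123
[ 0.541 -0.015  0.093] 28.6833 [ 0.213  0.688 -1.149] 0.1226720189798729
err [ 4.042 56.795 -5.629] [-0.106 -0.086 -0.236]
```

View pics/f1.png

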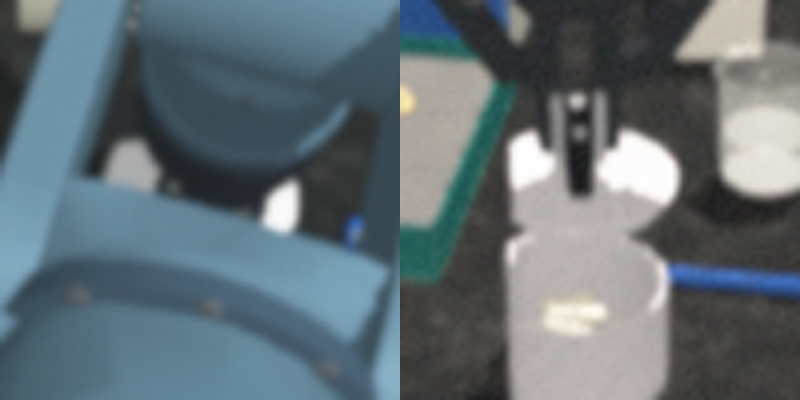

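```bash
python3 -m jog '[[2,12,-3,0,0,-0.1,1],[2,12,-3,0,0,-0.1,1],[0,10,0,0,0,0,1],[0,7,0,0,0,0,1],[0,0,0,0,0,0,1],[0,0,0,0,0,0,1]]'
python3 s11.py pics/f2.png
```

```text
time_s: 29.28
eef_pos: [0.5475, -0.0188, 0.0532]
eef_rot: [0.703, -0.703, -0.079, 0.078]
wrist_force: [-0.4, -0.2, -0.8]
opening: 0.128
[ 0.547 -0.019  0.053] 29.2833 [-0.427 -0.194 -0.803] 0.12752745033846638
err [-1.09  17.065 -0.078] [-0.05   0.031  0.062]
```

View pics/f2.png

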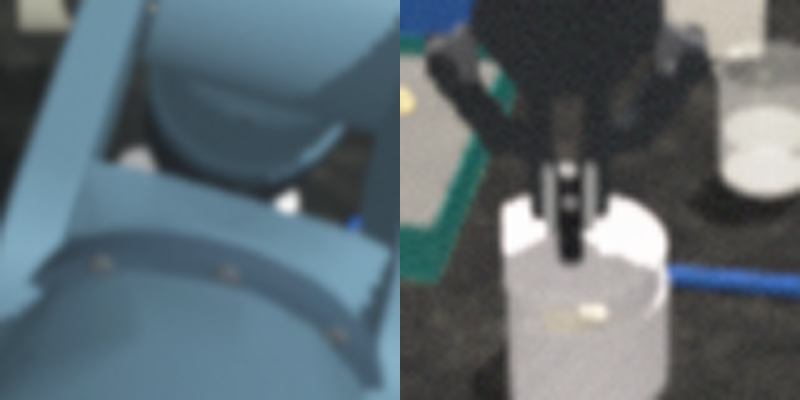

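```bash
python3 -m jog '[[-1.1,3,0,0,0,0,1],[0,3,0,0,0,0,1],[0,2,0,0,0,0,1],[0,2,0,0,0,0,1],[0,0,0,0,0,0,1]]'
python3 s11.py pics/f3.png
```

```text
time_s: 29.8
eef_pos: [0.5468, -0.0194, 0.0437]
eef_rot: [-0.703, 0.703, 0.08, -0.077]
wrist_force: [0.3, 0.1, -1.5]
opening: 0.123
[ 0.547 -0.019  0.044] 29.8 [ 0.294  0.063 -1.508] 0.12328418546161704
err [-0.358  7.602  0.355] [-0.013  0.015  0.13 ]
```

View pics/f3.png

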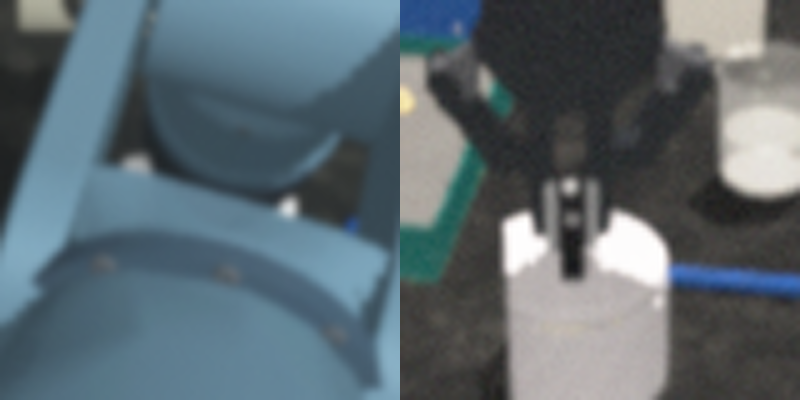

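Aligned, with no contact force yet. Continuing down in small steps.

```bash
python3 -m jog '[[-0.3,1.5,0,0,0,0,1],[0,1.5,0,0,0,0,1],[0,0,0,0,0,0,1]]'
python3 -m jog '[[0,1.5,0,0,0,0,1],[0,1,0,0,0,0,1],[0,0,0,0,0,0,1]]'
python3 -m jog '[[0,1,0,0,0,0,1],[0,1,0,0,0,0,1],[0,0,0,0,0,0,1]]'
python3 s11.py pics/f4.png
```

```text
time_s: 30.15
eef_pos: [0.5467, -0.0195, 0.0409]
eef_rot: [-0.703, 0.703, 0.08, -0.077]
wrist_force: [-0.8, 0.5, -0.9]
opening: 0.126
time_s: 30.4
eef_pos: [0.5468, -0.0195, 0.0384]
eef_rot: [-0.703, 0.703, 0.08, -0.077]
wrist_force: [0.1, -0.3, -1.1]
opening: 0.127
time_s: 30.65
eef_pos: [0.5468, -0.0195, 0.0365]
eef_rot: [-0.703, 0.703, 0.08, -0.077]
wrist_force: [-0.7, -0.8, -1.4]
opening: 0.122
[ 0.547 -0.019  0.036] 30.65 [-0.729 -0.823 -1.426] 0.12215685891138355
err [-0.246  0.327  0.419] [-0.005  0.016  0.147]
```

View pics/f4.png

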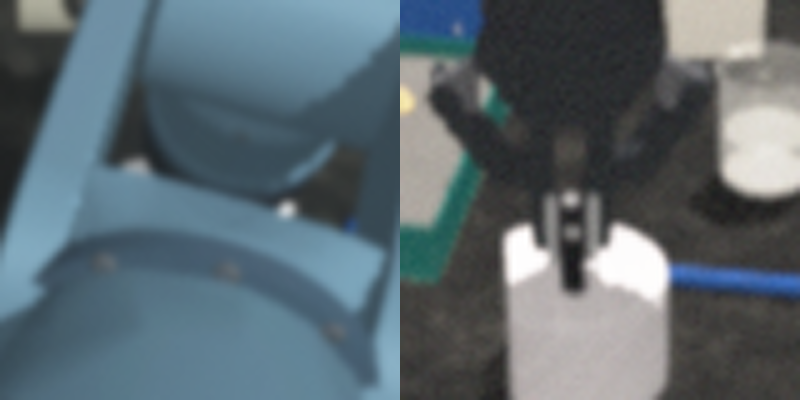

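The lid went in without resistance and is at home height. I'll lower it the last bit, release and retreat.

```bash
python3 -m jog '[[0,0.7,0,0,0,0,1],[0,0,0,0,0,0,1],[0,0,0,0,0,0,1]]'
python3 -m jog '[[0,0,0,0,0,0,0.5],[0,0,0,0,0,0,0],[0,0,0,0,0,0,-1],[0,0,0,0,0,0,-1],[0,0,0,0,0,0,-1],[0,0,0,0,0,0,-1],[0,0,0,0,0,0,-1]]'
python3 -m jog '[[0,-15,0,0,0,0,-1],[0,-25,0,0,0,0,-1],[0,-30,0,0,0,0,-1],[0,-30,0,0,0,0,-1],[0,-30,0,0,0,0,-1],[0,-30,0,0,0,0,-1]]'
python3 - <<'E'
from h import *
p,r,o=pose()
plan(np.array([.40,.25,.28]),r,9)
E
```

```text
time_s: 31.0
eef_pos: [0.5471, -0.0195, 0.0362]
eef_rot: [-0.702, 0.703, 0.08, -0.077]
wrist_force: [-0.1, 0.7, 0.8]
opening: 0.125
time_s: 31.58
eef_pos: [0.5469, -0.0195, 0.036]
eef_rot: [-0.702, 0.703, 0.08, -0.077]
wrist_force: [0.4, -0.3, -0.2]
opening: 0.999
time_s: 32.08
eef_pos: [0.546, -0.0193, 0.1974]
eef_rot: [-0.702, 0.703, 0.08, -0.077]
wrist_force: [0.7, 0.2, 0.4]
opening: 0.999
9 rows; total turn [0. 0. 0.]
[[-9.2, -9.2, 32.8, 0.0, 0.0, 0.0], [-9.2, -9.2, 32.8, 0.0, 0.0, 0.0], [-9.2, -9.2, 32.8, 0.0, 0.0, 0.0], [-9.2, -9.2, 32.8, 0.0, 0.0, 0.0], [-9.2, -9.2, 32.8, 0.0, 0.0, 0.0], [-9.2, -9.2, 32.8, 0.0, 0.0, 0.0], [-9.2, -9.2, 32.8, 0.0, 0.0, 0.0], [-9.2, -9.2, 32.8, 0.0, 0.0, 0.0], [-9.2, -9.2, 32.8, 0.0, 0.0, 0.0]]
```

```bash
python3 -m jog '[[-9,-15,33,0,0,0,-1],[-9,-9,33,0,0,0,-1],[-9,-9,33,0,0,0,-1],[-9,-9,33,0,0,0,-1],[-9,-9,33,0,0,0,-1],[-9,-9,33,0,0,0,-1],[-9,-9,33,0,0,0,-1],[-9,-9,33,0,0,0,-1]]'
python3 -m jog '[[-5,-5,20,0,0,0,-1],[0,0,0,0,0,0,-1],[0,0,0,0,0,0,-1]]'
python3 - <<'E'
from h import *
T=camera("top");S=camera("side")
cv2.imwrite("pics/e_t.png",T);cv2.imwrite("pics/e_s.png",S)
im=[cv2.resize(c[y-30:y+30,x-30:x+30],(400,400),interpolation=cv2.INTER_CUBIC) for c,x,y in((T,366,198),(S,297,185))]
# predicted lid flange home outline
for i,(n,x,y) in enumerate((("top",366,198),("side",297,185))):
  for z in(.056,.060):
    c,s=np.cos(.225),np.sin(.225);W=D(.045,.031,z)@np.array([[c,s,0],[-s,c,0],[0,0,1]])+[.5468,-.0192,0]
    q=((proj(n,W)-[x-30,y-30]+.5)*400/60).astype(np.int32);cv2.polylines(im[i],[q],True,(0,0,255) if z>.058 else (0,200,0))
  for zz in (.090,):
    u=((proj(n,[[.5468,-.0192,zz]])[0]-[x-30,y-30]+.5)*400/60).astype(int).tolist();cv2.circle(im[i],u,3,(255,0,255),-1)
cv2.imwrite("pics/e_c.png",np.hstack(im))
E
```

```text
time_s: 32.75
eef_pos: [0.4165, 0.2234, 0.2741]
eef_rot: [-0.703, 0.703, 0.08, -0.077]
wrist_force: [0.5, -0.1, 0.7]
opening: 1.0
time_s: 33.0
eef_pos: [0.4079, 0.2413, 0.2787]
eef_rot: [-0.702, 0.703, 0.081, -0.078]
wrist_force: [0.1, -0.2, 0.6]
opening: 1.001
```

View pics/e_c.png

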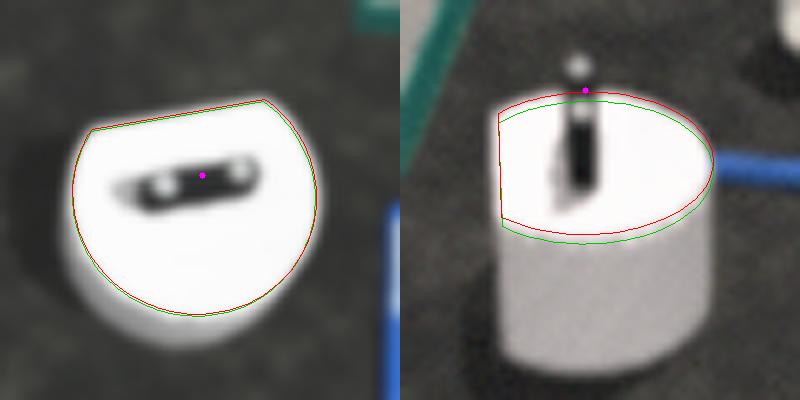

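View pics/e_t.png

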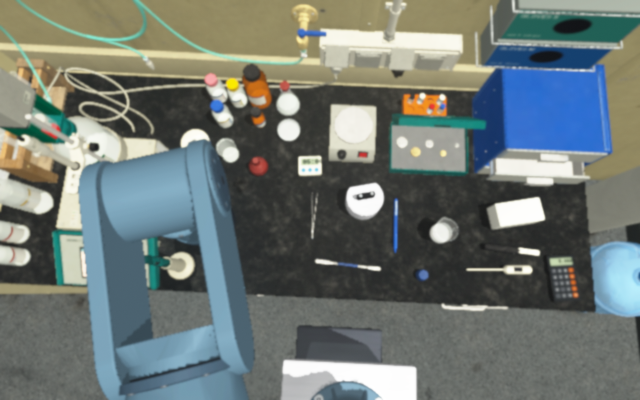

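View pics/e_s.png

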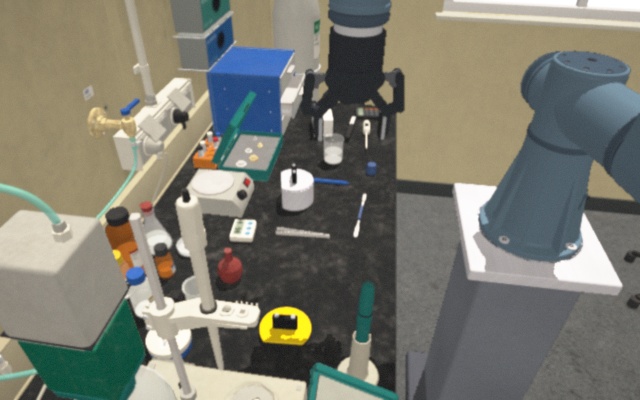

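The lid outline matches the fully-home prediction in both views. The beaker is upright, the bystanders haven't moved, and no bars are loose. Handing in.

```bash
python3 -c "
from bench import *
print(hand_in())"
```

```text
the job is handed in; nothing more can be done
None
```

I poured the stir bars from the glass beaker into the D-shaped pot, stood the beaker back upright where it was, and closed the pot with its lid. The job was handed in at about 33 s, with the arm clear of everything.

**What my last checks showed:**
- **Lid:** its outline matched the fully-home position in both camera views, with its flat along the pot's flat. It went down without resistance to within about 0.3 mm of the computed height, and I lowered it a touch more before letting go.
- **Beaker:** it looked upright and empty in both views.
- **Bystanders:** the tweezers, pen, timer, stopper, spatula and yellow lid looked unmoved.

**What I could not confirm, or what disagreed:**
- **Bar count:** I did not count all six inside the pot, because they overlapped in the pictures. I judge them all in because the beaker showed none and none were loose on the worktop.
- **Finger position:** the images showed the finger tips about 30 mm short of the reported tool point, so I placed both grasps by the pictures.
- **First approach:** my first approach to the beaker ran into joint 3's range limit (commands stop there), so I came in from the right instead.

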